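# Show the filed plate to the inspection camera

### The arm

A 6-joint arm with a two-finger parallel gripper is mounted at the origin on the work surface. World frame = base frame: x ahead of the robot, y to its left, z up, the work surface at z = 0. Lengths are in m, angles in degrees, forces in N, time in s.
With the tool pointing down it reaches from about 0.3 to 0.75 m from the base axis. Payload 8.5 kg.
Tool frame: the origin (TCP) lies between the finger pads; the fingertips stand 14 mm ahead of it and the grasp point (between the pads) lies 5 mm behind it; x points along the fingers, z is the direction in which the jaws open and shut, and the axes are right-handed (so a half turn about x gives the same grasp; the last joint's range is limited). The gripper opens to 85 mm and grips with 20 to 120 N. Pads are 22 mm wide; open, the fingers measure 114 mm over their backs; the gripper's body (76 mm by 85 mm) begins 54 mm behind the grasp point. The pads swing forward as they close: fully open they stand 13 mm farther back than shut.
Start: joints at [53.211, 21.807, 74.336, -0, 83.858, -12.336], TCP at [0.228, 0.501, 0.223] pointing down, gripper open.
Joint ranges: [-178.18, 178.18], [-50.72, 133.34], [12.68, 142.11], [-81.47, 261.47], [9.98, 163.14], [-165.26, 165.26]. Speed limits (degrees/s): [136.94, 136.94, 180, 180, 180, 180].

### API

Orientations are given as a 3x3 rotation matrix whose columns are the frame's x, y, z axes.
In Python, from rig import env gives the robot as it stands.
- The arm moves only by the shell command python3 -m jog 'ROWS' [FORCE]. ROWS is JSON, a list of rows, each a list of 5 numbers: the opening, from -1 (shut) to 1 (fully open), so that 0 is half open, then the shift along the tool's x, y, z in m, then the turn about the tool's x in rad. In form: [[claw, dx, dy, dz, yaw], ...]. A call has 1 to 20 rows; each row is the pose to reach, as a shift and turn from the pose commanded when the call began, along the tool's axes at that moment; what a row does not reach only later rows make up. A row lasts 1/10 s, in which the tool goes at most 50 mm and 8.59 degrees, less where a joint would pass 70% of its speed; a pose out of reach is approached as far as the arm can. A call with a gripper value outside its range is refused whole. The fingers move at their own pace and stop on an object; FORCE is the grip in N (left out, the last holds). Time passes only in rows, so rows that repeat a pose let the fingers close. It gives the time, the measured TCP pose, the force and the opening at its end, in the units of the state.
- env.observe(): the state, without advancing time (a new reading comes with each control period).
- env.get_image(name): name is "side" or "top" or "wrist"; returns the picture (420x560x3 uint8, red, green, blue); there is no depth.
- env.camera_model(name): a dict with "fx", "fy", "cx", "cy" (pixels), "origin" and "orientation" of the camera in the world. Camera axes: x right, y up, looking along -z (the intrinsics and any distortion apply to the point x, -y, -z); pixel columns grow to the right and rows downward; lengths in m; the calibration is good to about 2 mm. A picture is of the moment at which its call begins: read the wrist's pose just before it. camera_model takes no time and is no camera call; for the wrist camera it gives the pose at the moment of the call.
- env.close_job(): hands the job in, once; it reports no verdict.
The state is a dict: "time_s": time; "q": joint angles; "qvel": joint speeds; "joint_efforts": joint torques, N m; "position": TCP position; "tool_rot": TCP orientation; "ft_force": force on the tool from outside, world axes, zero at the start; "wrist_torque": the same for the moment, N m; "grip_width": finger opening in m.
Only numpy, scipy, OpenCV 4.12 (cv2) and the standard library are available. Lean on these libraries where they do the work, as an engineer would, in place of code of your own. Each camera call takes 0.05 s, during which the arm holds its last target.

### The job

The plate standing in the slackened bench vice has just been filed and the file still lies across the jaws beside it. First lay the file flat in a free place of the wooden file rest, across both cross-pieces, and let go of it; then lift the plate out of the vice and hold it up to the inspection camera: its middle 120 mm straight in front of the lens, one broad face square to the lens, its long sides running up and down in the picture. Finish while holding it still there, and do not knock the camera or disturb the other things on the bench.

Things in the scene. Friction and masses are not known exactly. Their poses are not given: they have to be found in the camera images.
- plate_mid (a point): Centre of the steel plate standing on end in the vice: 92 mm tall (its z, up), 45 wide (y, along the jaws), 8 thick (x, across the jaws), about 0.23 kg; two bolt holes and a slot on its centre line. It stands loosely (1 mm play each side), its lower 42 mm between the jaws, its upper 50 mm above the jaw tops. Either face and either end up may be shown.
- vice_gap (a point): Bench vice, fixed and already slackened: middle of its 10 mm jaw gap, level with the jaw tops, 138 mm above the bench. x from the moving jaw (robot's side, screw and handle) to the fixed jaw, y along the jaws, z up. Jaws 125 mm wide along y, 28 mm deep each way in x from the gap centre; behind the fixed jaw (+x) is the anvil, 27 mm lower.
- file_mid (a point): Flat file, centre of its blade: 200 mm long (x), 22 wide (y), 6 thick (z, up). A turned wooden handle, 105 mm long, 26 across, runs on from its -x end. 0.265 kg, balances 27 mm from this point towards the handle. It lies across both jaws on the -y side of the plate, handle to the robot, this point 17 mm beyond the fixed jaw with 27 mm free below: grip the blade's edges there.
- rest_mid (a point): Wooden file rest, fixed: its middle, level with its two cross-pieces, 56 mm above the bench, 12 mm wide, running along y at x = -55 and 55 mm. Files lie along x. Teeth 16 mm high part three places, at y = -56, 0 and 56 mm, each 42 mm wide; the one at -56 holds a narrow file, the others are free. Between the cross-pieces it is open 20 mm down. Handle either way is right.
- view_spot (a point): Point in mid-air 120 mm straight in front of the inspection camera's lens. x points along the line of sight into the lens, y is level (the picture's left-right), z is the picture's up. The camera hangs on a boom from a column and looks roughly towards the robot and somewhat down. Centre the plate here, its thickness along x, width along y, length along z.
- lens (a point): Centre of the front glass of the inspection camera's lens, with the axes of the view spot; a ring light 62 mm across surrounds it, its head behind is 58 x 46 x 46 mm.
- camera_tilt (a joint): Downward tilt of the camera head (rad), 0 = looking level, set by a stiff hinge; somewhere between 0.3 and 0.6 at the start, and stays there unless it is knocked.
- narrow_file: Bystander, to be left alone: narrow file in the file rest (blade 200 x 10 x 6 mm, turned wooden handle); origin at the centre of its underside
- hammer: Bystander, to be left alone: hammer, 280 mm, wooden handle; origin at the centre of its underside
- spanner: Bystander, to be left alone: open-ended spanner, 170 mm; origin at the centre of its underside
- angle: Bystander, to be left alone: steel angle bracket, 60 x 40 x 50 mm high; origin at the centre of its underside
- bush: Bystander, to be left alone: brass bush, 40 mm across, 30 mm high; origin at the centre of its underside
- oil_bottle: Bystander, to be left alone: oil bottle, 48 mm across, 130 mm high; origin at the centre of its underside
- tin: Bystander, to be left alone: open tin with scribers, 72 mm across, 85 mm high (150 mm with the scribers); origin at the centre of its underside
Things that resemble listed ones, but are neither listed nor needed, are in the scene too. What is shaped like the part that bears plate_mid but green or pink is not meant.

How it is judged:
By the outcome, as a careful person would: the job done as asked, in the order asked, and still so for the second after the job is handed in, while the arm keeps its last pose, push and grip.
It also fails if it takes over 58 s, if anything falls off the work surface, if the arm or the gripper's body presses on something with over 40 N, if the wrist force passes 120 N, or if a joint passes its speed limit or range.

## Working session

There is one attempt and no reset: what is moved stays moved. The work goes in short steps, Python scripts to look and compute and a shell command to move; the robot and the scene stay as the last step left them, time stands still between calls to the robot, and variables do not carry over. Pictures are saved under pics/ and viewed, and the job is handed in when it is done.

```bash
ls; mkdir -p pics
python3 - <<'E'
from rig import env
import cv2,numpy as np
np.set_printoptions(precision=4,suppress=True)
s=env.observe(); print(s)
for n in ["side","top","wrist"]:
    m=env.camera_model(n); print(n,m)
    cv2.imwrite(f"pics/{n}0.png",env.get_image(n)[:,:,::-1])
E
```

```text
pics
{'time_s': 0.0, 'q': array([ 53.2096,  21.8418,  74.3871,  -0.0021,  83.8571, -12.3362]), 'qvel': array([ 0.0615,  0.0233, -0.0657, -0.0595,  0.0901,  0.0799]), 'joint_efforts': array([ -0.0006, -44.8467, -23.1272,  -0.0003,   0.0048,   0.0001]), 'position': array([0.2275, 0.5004, 0.2223]), 'tool_rot': array([[-0.0009, -0.9103,  0.414 ],
       [-0.0012,  0.414 ,  0.9103],
       [-1.    ,  0.0003, -0.0015]]), 'ft_force': array([0.0645, 0.0383, 0.0491]), 'wrist_torque': array([-0.0249, -0.046 , -0.0592]), 'grip_width': 0.08491493781000214}
side {'fx': 395.4074758251374, 'fy': 395.4074758251374, 'cx': 275.5987463794736, 'cy': 208.88504893074173, 'origin': array([-0.0308, -0.5841,  0.9332]), 'orientation': array([[ 0.7002,  0.4684, -0.5388],
       [-0.7139,  0.4515, -0.5353],
       [-0.0075,  0.7595,  0.6505]])}
top {'fx': 479.07702110401544, 'fy': 479.07702110401544, 'cx': 284.43625365747636, 'cy': 207.7806588254674, 'origin': array([0.3944, 0.0086, 1.6764]), 'orientation': array([[-0.0217,  0.9924, -0.1209],
       [-0.9997, -0.0229, -0.0087],
       [-0.0114,  0.1207,  0.9926]])}
wrist {'fx': 376.77574126020886, 'fy': 376.77574126020886, 'cx': 282.3103835212882, 'cy': 210.87432465775458, 'origin': array([0.155 , 0.5347, 0.3733]), 'orientation': array([[ 0.4156, -0.8643, -0.2833],
       [ 0.9095,  0.395 ,  0.1292],
       [ 0.0003, -0.3114,  0.9503]])}
```

View pics/side0.png

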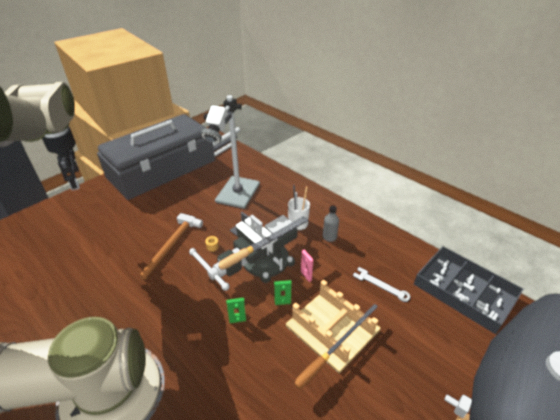

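View pics/top0.png

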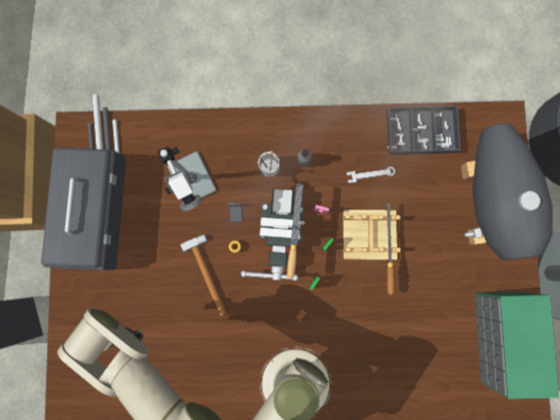

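View pics/wrist0.png

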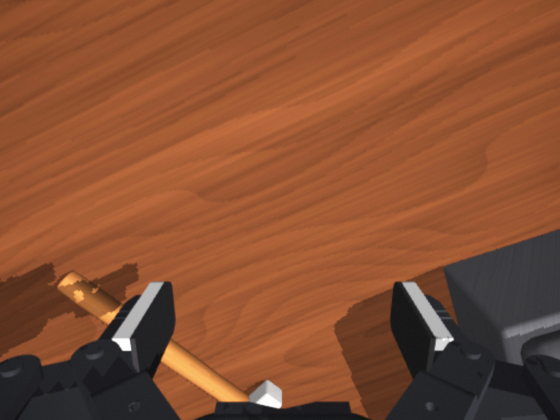

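Run:
```python
import cv2
t=cv2.imread("pics/top0.png"); s=cv2.imread("pics/side0.png")
cv2.imwrite("pics/t_c.png",cv2.resize(t[140:310,150:420],None,fx=2.96,fy=2.96,interpolation=cv2.INTER_CUBIC))
cv2.imwrite("pics/s_c.png",cv2.resize(s[170:310,180:340],None,fx=4.2,fy=4.2,interpolation=cv2.INTER_CUBIC))
cv2.imwrite("pics/s_d.png",cv2.resize(s[80:220,180:300],None,fx=4.2,fy=4.2,interpolation=cv2.INTER_CUBIC))
```

```text
(no output)
```

View pics/t_c.png

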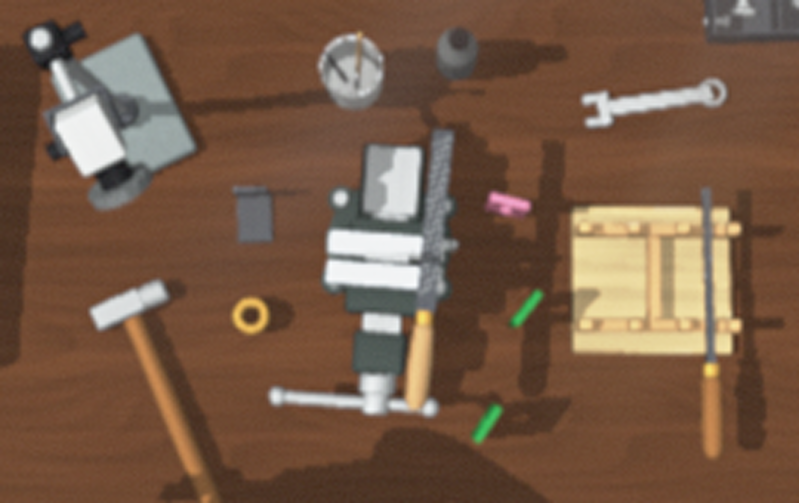

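View pics/s_c.png

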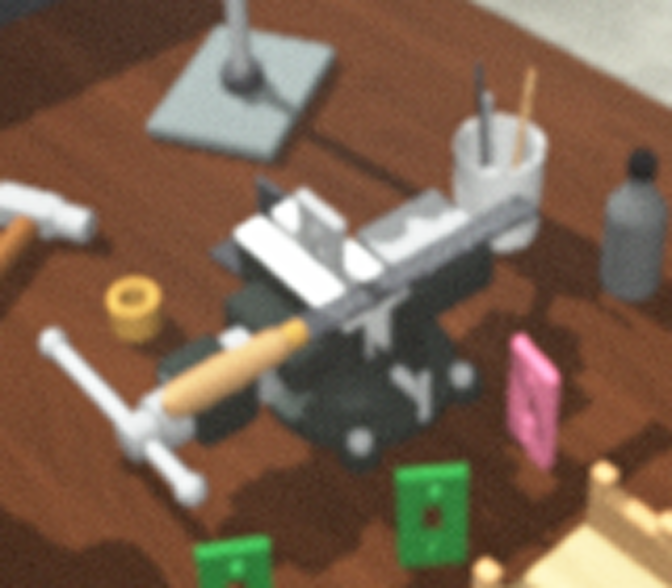

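View pics/s_d.png

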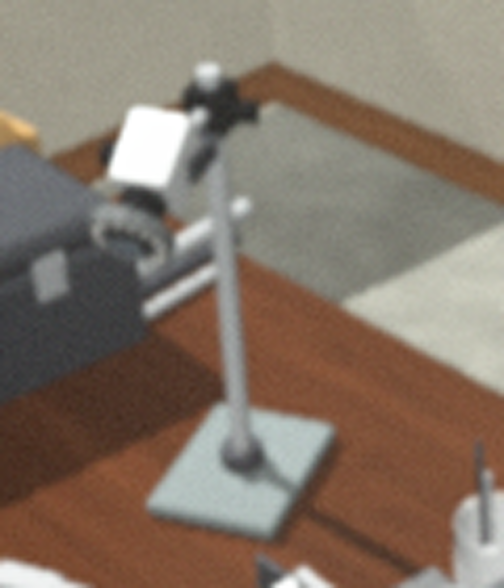

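```bash
cat > h.py <<'E'
import numpy as np, cv2
np.set_printoptions(precision=4,suppress=True)
from rig import env
def P(m):
    R=np.array(m['orientation']); o=np.array(m['origin'])
    K=np.array([[m['fx'],0,m['cx']],[0,m['fy'],m['cy']],[0,0,1]])
    Rc=np.diag([1,-1,-1])@R.T
    return K, Rc, -Rc@o
def proj(m,X):
    K,R,t=P(m); X=np.atleast_2d(X)
    p=(K@(R@X.T+t[:,None])).T
    return p[:,:2]/p[:,2:]
def tri(ms,ps):
    A=[];b=[]
    for m,p in zip(ms,ps):
        d,o=ray(m,p); M=np.eye(3)-np.outer(d,d); A.append(M); b.append(M@o)
    return np.linalg.lstsq(np.vstack(A),np.hstack(b),rcond=None)[0]
def ray(m,p):
    K,R,t=P(m); d=R.T@np.linalg.inv(K)@np.array([p[0],p[1],1.]); return d/np.linalg.norm(d), np.array(m['origin'])
def onz(m,p,z):
    d,o=ray(m,p); return o+d*(z-o[2])/d[2]
E
python3 - <<'E'
from h import *
T=env.camera_model('top');S=env.camera_model('side')
c=lambda x,y:(150+x/2.96,140+y/2.96)
print('lens',tri([T,S],[c(120,188),(180+130/4.2,80+237/4.2)]))
z=.138
for n,p in dict(fixL=(330,240),fixfarL=(330,232),gapL=(327,259),movnearL=(326,285),gapR=(420,263)).items(): print(n,onz(T,c(*p),z))
for n,p in dict(ffar=(443,130),fneck=(425,312),fhandleend=(413,408)).items(): print(n,onz(T,c(*p),.144))
for n,p in dict(a=(577,228),b=(738,228),c=(577,325),d=(738,325)).items(): print(n,onz(T,c(*p),.065))
for n,p in dict(g1=(527,308),g2=(488,423),pink=(508,204)).items(): print(n,onz(T,c(*p),.04))
E
```

```text
lens [0.5762 0.2881 0.3272]
fixL [0.5402 0.0971 0.138 ]
fixfarL [0.549  0.0969 0.138 ]
gapL [0.5196 0.1007 0.138 ]
movnearL [0.4913 0.1022 0.138 ]
gapR [ 0.5129 -0.0004  0.138 ]
ffar [ 0.6578 -0.029   0.144 ]
fneck [ 0.4594 -0.0045  0.144 ]
fhandleend [0.3573 0.0108 0.144 ]
a [ 0.5545 -0.1807  0.065 ]
b [ 0.5503 -0.3638  0.065 ]
c [ 0.4443 -0.1767  0.065 ]
d [ 0.4403 -0.3582  0.065 ]
g1 [ 0.4658 -0.1228  0.04  ]
g2 [ 0.336  -0.0741  0.04  ]
pink [ 0.5868 -0.1047  0.04  ]
```

```bash
python3 -m jog '[[1,-0.078,-0.447,-0.324,-0.295],[1,-0.078,-0.447,-0.324,-0.295],[1,-0.078,-0.447,-0.324,-0.295],[1,-0.078,-0.447,-0.324,-0.295],[1,-0.078,-0.447,-0.324,-0.295],[1,-0.078,-0.447,-0.324,-0.295],[1,-0.078,-0.447,-0.324,-0.295],[1,-0.078,-0.447,-0.324,-0.295],[1,-0.078,-0.447,-0.324,-0.295],[1,-0.078,-0.447,-0.324,-0.295],[1,-0.078,-0.447,-0.324,-0.295],[1,-0.078,-0.447,-0.324,-0.295],[1,-0.078,-0.447,-0.324,-0.295],[1,-0.078,-0.447,-0.324,-0.295],[1,-0.078,-0.447,-0.324,-0.295]]'
cat > snap.py <<'E'
import sys
from h import *
import pickle
n,f=sys.argv[1:3]
s=env.observe();m=env.camera_model(n);im=env.get_image(n)[:,:,::-1]
cv2.imwrite(f"pics/{f}.png",im); pickle.dump(m,open(f"pics/{f}.pkl","wb"))
print(s['time_s'],s['position'],s['tool_rot'].round(4).tolist(),s['grip_width'],m['origin'])
E
python3 snap.py wrist w1
```

```text
time_s: 1.65
position: [0.4998, 0.022, 0.3009]
tool_rot: [[-0.0, -0.992, 0.13], [0.0, 0.13, 0.992], [-1.0, 0.0, 0.0]]
ft_force: [-0.1, 0.6, 0.1]
grip_width: 0.0854
1.65 [0.4998 0.022  0.3009] [[-0.0004, -0.9915, 0.1298], [0.0003, 0.1298, 0.9915], [-1.0, 0.0004, 0.0003]] 0.08542621446874492 [0.4207 0.0334 0.4518]
```

View pics/w1.png

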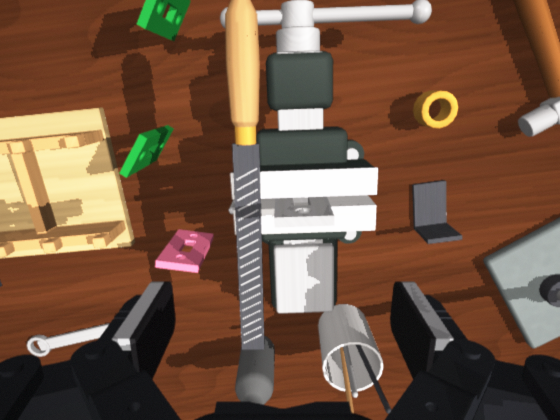

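Run:
```python
import cv2
t=cv2.imread("pics/w1.png")
cv2.imwrite("pics/w1c.png",cv2.resize(t[130:270,215:395],None,fx=4.2,fy=4.2,interpolation=cv2.INTER_CUBIC))
cv2.imwrite("pics/w1d.png",cv2.resize(t[90:380,200:300],None,fx=2,fy=2,interpolation=cv2.INTER_CUBIC))
```

```text
(no output)
```

View pics/w1c.png

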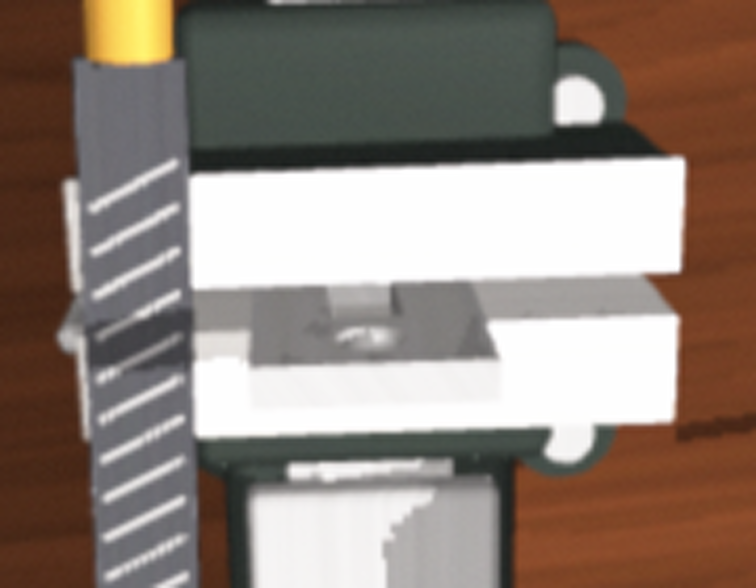

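View pics/w1d.png

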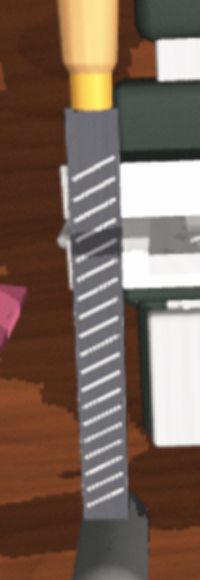

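Run:
```python
from h import *
import pickle
m=pickle.load(open('pics/w1.pkl','rb'))
c=lambda x,y:(215+x/4.2,130+y/4.2)
A=[onz(m,c(*p),.188) for p in [(250,363),(498,357),(497,402),(250,408)]]
A=np.array(A);print('plate',A,A.mean(0), np.degrees(np.arctan2(*(A[1]-A[0])[:2])))
J=np.array([onz(m,c(*p),.138) for p in [(683,158),(680,272),(677,316),(676,422),(190,288),(196,438)]]);print('jaw',J)
F=np.array([onz(m,p,.144) for p in [(233.5,144),(260.5,143.5),(264,348.5),(242,349.5)]]);print('file',F,F.mean(0))
a=(F[0]+F[1])/2;b=(F[2]+F[3])/2;print(np.linalg.norm(b-a),np.degrees(np.arctan2((b-a)[1],(b-a)[0])))
Q=onz(m,(30,0),.0)
```

```text
plate [[0.5101 0.0161 0.188 ]
 [0.5147 0.0595 0.188 ]
 [0.5231 0.0586 0.188 ]
 [0.5184 0.0149 0.188 ]] [0.5166 0.0373 0.188 ] 6.122473364626492
jaw [[ 0.4953  0.1052  0.138 ]
 [ 0.5191  0.1033  0.138 ]
 [ 0.5285  0.1021  0.138 ]
 [ 0.5521  0.1007  0.138 ]
 [ 0.5091  0.0028  0.138 ]
 [ 0.5422 -0.0009  0.138 ]]
file [[ 0.4589 -0.0113  0.144 ]
 [ 0.4614  0.0105  0.144 ]
 [ 0.6587 -0.0158  0.144 ]
 [ 0.657  -0.0373  0.144 ]] [ 0.559  -0.0135  0.144 ]
0.19939996288454678 -7.549483123114899
```

```bash
python3 -m jog '[[0,0.04,-0.061,-0.028,0],[0,0.08,-0.061,-0.028,0],[0,0.11,-0.061,-0.028,0],[0,0.13,-0.061,-0.028,0],[0,0.145,-0.061,-0.028,0],[0,0.155,-0.061,-0.028,0],[0,0.165,-0.061,-0.028,0],[0,0.165,-0.061,-0.028,0],[0,0.165,-0.061,-0.028,0]]' 40; python3 snap.py wrist w2
```

```text
time_s: 2.6
position: [0.5574, -0.0149, 0.1365]
tool_rot: [[0.001, -0.991, 0.131], [-0.0, 0.131, 0.991], [-1.0, -0.001, -0.0]]
ft_force: [0.8, 0.0, 0.4]
grip_width: 0.0425
2.6 [ 0.5574 -0.0149  0.1365] [[0.0008, -0.9914, 0.1311], [-0.0002, 0.1311, 0.9914], [-1.0, -0.0008, -0.0001]] 0.04250861915759825 [ 0.4782 -0.0034  0.2873]
```

View pics/w2.png

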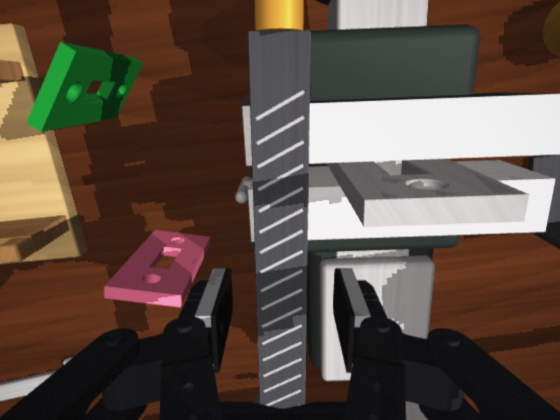

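The file blade (centre near px 282,280) lies midway between the pads. I'm closing on it.

```bash
python3 -m jog '[[-1,0,0,0,0],[-1,0,0,0,0],[-1,0,0,0,0],[-1,0,0,0,0],[-1,0,0,0,0],[-1,0,0,0,0]]' 90; python3 -m jog '[[-1,-0.01,0,0,0],[-1,-0.03,0,0,0],[-1,-0.05,0,0,0],[-1,-0.07,0,0,0],[-1,-0.07,0,0,0]]'; python3 snap.py wrist w3
```

```text
time_s: 3.25
position: [0.5572, -0.0151, 0.1359]
tool_rot: [[-0.0, -0.991, 0.131], [0.0, 0.131, 0.991], [-1.0, 0.0, 0.0]]
ft_force: [-0.2, -0.3, 0.2]
grip_width: 0.0001
time_s: 3.75
position: [0.5583, -0.0153, 0.2091]
tool_rot: [[0.006, -0.991, 0.131], [-0.001, 0.131, 0.991], [-1.0, -0.006, -0.001]]
ft_force: [-0.1, 0.6, 0.4]
grip_width: 0.0002
3.75 [ 0.5583 -0.0153  0.2091] [[0.0058, -0.9913, 0.1313], [-0.0014, 0.1313, 0.9913], [-1.0, -0.0059, -0.0006]] 0.00022466559023251906 [ 0.4784 -0.0036  0.3595]
```

View pics/w3.png

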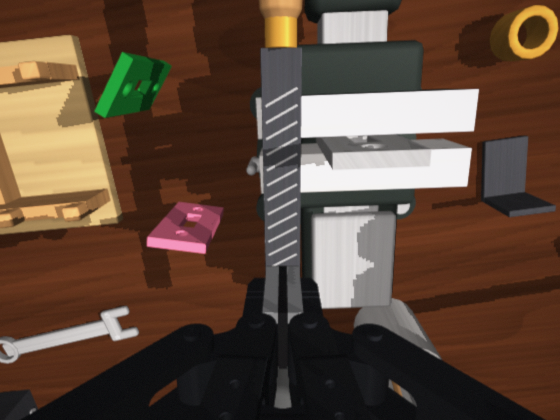

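```bash
python3 - <<'E'
from h import *
import pickle
M=[pickle.load(open(f'pics/w{i}.pkl','rb')) for i in (1,2,3)]
for ps in ([(233.5,144),(249,33),(262,48)],[(260.5,143.5),(308,30),(300,48)]): 
    X=tri(M,ps); print(X,[ (proj(m,X)-p).round(1) for m,p in zip(M,ps)])
T=env.camera_model('top')
print(proj(T,[0.46,-.0005,.144])) 
print(env.observe()['q'])
E
python3 snap.py side s3
```

```text
[ 0.459  -0.0118  0.1427] [array([[-0.5, -0.1]]), array([[ 1.6, -0.5]]), array([[-0.2,  0.5]])]
[0.4612 0.009  0.1402] [array([[-1.6, -0.7]]), array([[2.1, 1.9]]), array([[ 1.1, -0.1]])]
[[292.3264 245.2491]]
[-13.7155  23.1896  74.7941   0.0011  81.8511 -96.1687]
3.8 [ 0.5577 -0.0152  0.2072] [[0.0028, -0.9913, 0.1313], [-0.0007, 0.1313, 0.9913], [-1.0, -0.0029, -0.0003]] -0.0002804820721637539 [-0.0308 -0.5841  0.9332]
```

Run:
```python
import cv2
s=cv2.imread("pics/s3.png")
cv2.imwrite("pics/s3c.png",cv2.resize(s[150:310,180:340],None,fx=3.7,fy=3.7,interpolation=cv2.INTER_CUBIC))
```

```text
(no output)
```

View pics/s3c.png

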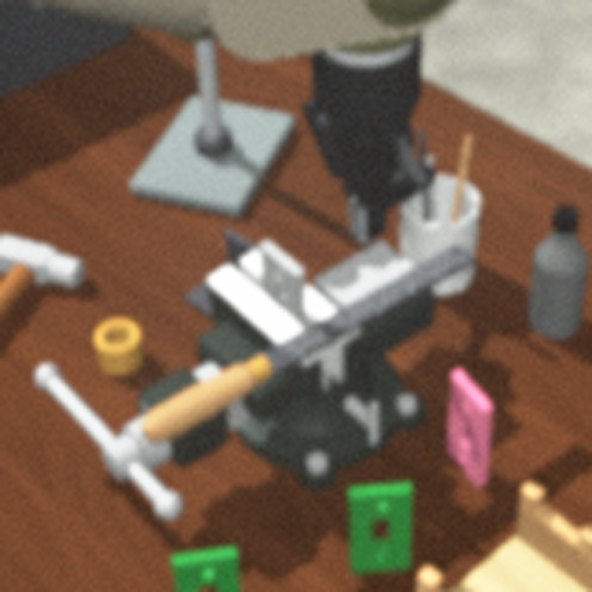

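```bash
python3 - <<'E'
from h import *
import pickle
s=env.observe()
R=s['tool_rot'];p=s['position'];m=env.camera_model('wrist')
for dx in (-.02,-.005,0,.014,.03):
  for dy in (-.011,0,.011): print(dx,dy,proj(m,p+R@np.array([dx,dy,0]))[0].round(1),end=' ')
  print()
E
python3 -c "
import cv2
s=cv2.imread('pics/w3.png');cv2.imwrite('pics/w3c.png',cv2.resize(s[220:420,180:390],None,fx=2.9,fy=2.9,interpolation=2))
s=cv2.imread('pics/w2.png');cv2.imwrite('pics/w2c.png',cv2.resize(s[220:420,180:390],None,fx=2.9,fy=2.9,interpolation=2))"
```

```text
-0.02 -0.011 [279.8 323.3] -0.02 0 [279.7 299.5] -0.02 0.011 [279.6 274.5] 
-0.005 -0.011 [280.  303.1] -0.005 0 [279.9 281. ] -0.005 0.011 [279.8 257.9] 
0 -0.011 [280.  297.1] 0 0 [279.9 275.5] 0 0.011 [279.8 252.9] 
0.014 -0.011 [280.2 282. ] 0.014 0 [280.1 261.7] 0.014 0.011 [280.  240.6] 
0.03 -0.011 [280.3 267.2] 0.03 0 [280.2 248.2] 0.03 0.011 [280.1 228.5]
```

View pics/w3c.png

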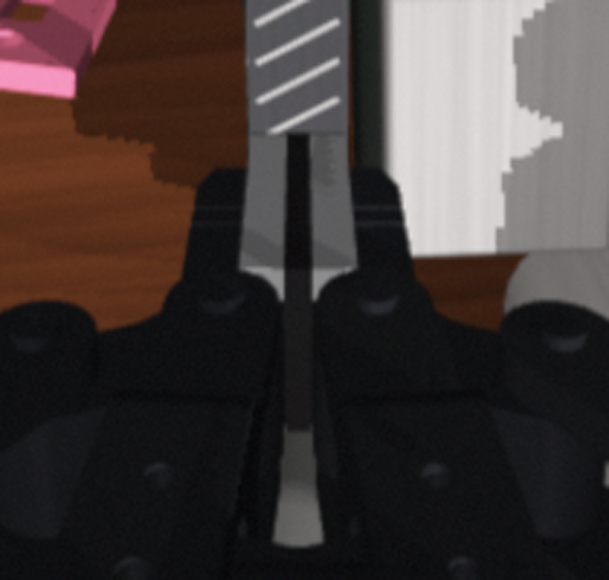

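View pics/w2c.png

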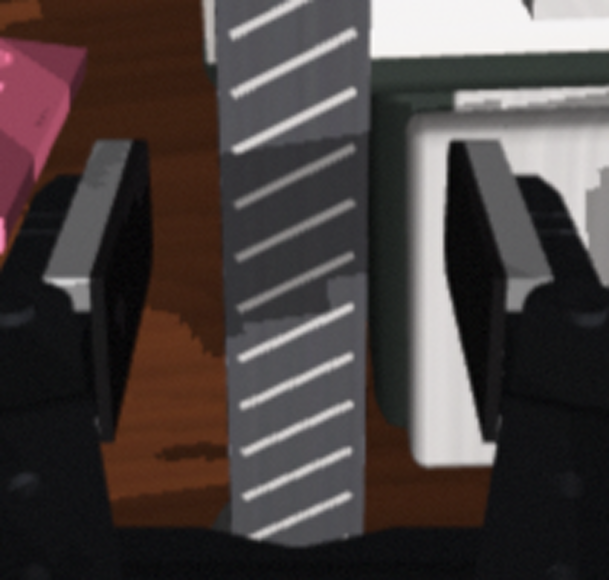

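Run:
```python
from h import *
S=env.camera_model('side')
s=env.observe();print(s['position'],s['grip_width'])
R=s['tool_rot'];p=s['position']
for dx in (-.02,-.01,0,.014): print(dx,[(proj(S,p+R@np.array([dx,y,0]))[0]-[180,150])*3.7 for y in (-.011,.011)])
im=cv2.imread('pics/s3.png');cv2.imwrite('pics/s3d.png',cv2.resize(im[180:230,255:305],None,fx=12,fy=12,interpolation=cv2.INTER_CUBIC))
for dx in (-.02,-.01,0,.014): print(dx,[(proj(S,p+R@np.array([dx,y,0]))[0]-[255,180])*12 for y in (-.011,.011)])
```

```text
[ 0.5572 -0.0151  0.206 ] -0.00014690592393827495
-0.02 [array([379.8263, 218.3742]), array([356.5124, 230.4988])]
-0.01 [array([379.7756, 228.5341]), array([356.6013, 240.6815])]
0 [array([379.7254, 238.5737]), array([356.6891, 250.7426])]
0.014 [array([379.6562, 252.4312]), array([356.8103, 264.6279])]
-0.02 [array([331.869 , 348.2406]), array([256.2564, 387.5638])]
-0.01 [array([331.7045, 381.1916]), array([256.5446, 420.5888])]
0 [array([331.5419, 413.7526]), array([256.8294, 453.2193])]
0.014 [array([331.3176, 458.6959]), array([257.2225, 498.2525])]
```

View pics/s3d.png

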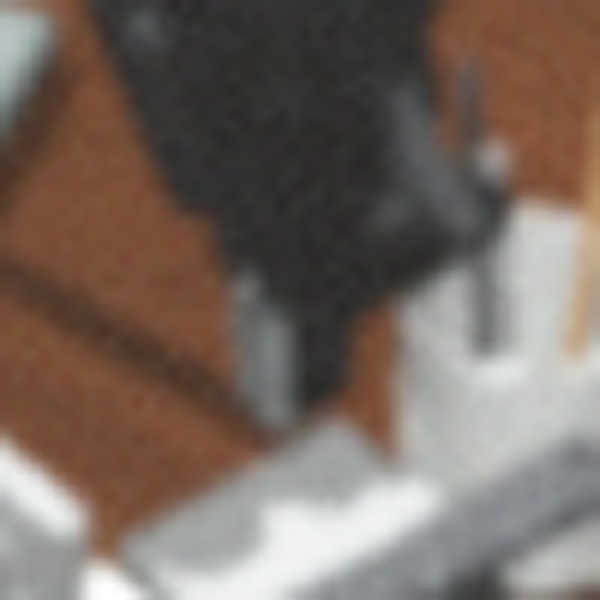

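```bash
python3 -m jog '[[0,0,0,0,0],[0,0,0,0,0],[0,0,0,0,0],[0,0.03,0,0,0],[0,0.05,0,0,0],[0,0.07,0,0,0],[0,0.08,0,0,0],[0,0.088,0,0,0],[0,0.094,0,0,0],[0,0.094,0,0,0],[0,0.094,0,0,0]]' 40; python3 snap.py wrist w4
```

```text
time_s: 4.95
position: [0.5576, -0.0152, 0.1124]
tool_rot: [[0.001, -0.991, 0.131], [-0.0, 0.131, 0.991], [-1.0, -0.001, -0.0]]
ft_force: [-1.1, 0.3, 0.6]
grip_width: 0.0427
4.95 [ 0.5576 -0.0152  0.1124] [[0.0009, -0.9913, 0.1314], [-0.0002, 0.1314, 0.9913], [-1.0, -0.001, -0.0001]] 0.04265610184151547 [ 0.4783 -0.0036  0.2632]
```

View pics/w4.png

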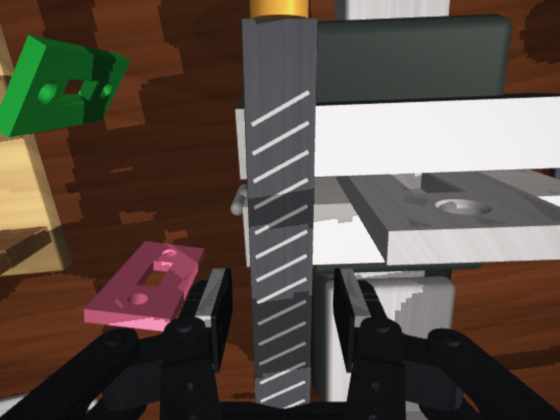

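```bash
python3 -m jog '[[-1,0,0,0,0],[-1,0,0,0,0],[-1,0,0,0,0],[-1,0,0,0,0],[-1,0,0,0,0]]' 90; python3 -m jog '[[-1,-0.005,0,0,0],[-1,-0.015,0,0,0],[-1,-0.03,0,0,0],[-1,-0.05,0,0,0],[-1,-0.07,0,0,0],[-1,-0.07,0,0,0]]'; python3 snap.py wrist w5
```

```text
time_s: 5.5
position: [0.5575, -0.0152, 0.1124]
tool_rot: [[0.001, -0.991, 0.131], [-0.0, 0.131, 0.991], [-1.0, -0.001, -0.0]]
ft_force: [-0.5, -0.3, 5.0]
grip_width: 0.0197
time_s: 6.1
position: [0.5583, -0.0153, 0.1846]
tool_rot: [[0.005, -0.991, 0.131], [-0.001, 0.131, 0.991], [-1.0, -0.005, -0.0]]
ft_force: [-0.0, -0.5, -2.2]
grip_width: 0.0197
6.1 [ 0.5583 -0.0153  0.1846] [[0.0049, -0.9913, 0.1313], [-0.0011, 0.1313, 0.9913], [-1.0, -0.005, -0.0005]] 0.019740952991088332 [ 0.4784 -0.0036  0.3351]
```

View pics/w5.png

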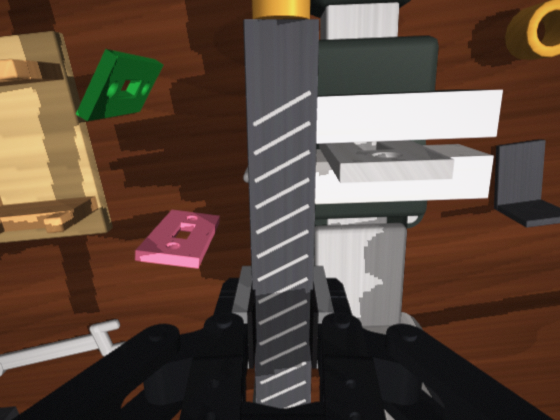

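```bash
python3 -m jog '[[-1,-0.04,0,0,0],[-1,-0.075,0.01,-0.04,-0.03],[-1,-0.075,0.02,-0.08,-0.06],[-1,-0.075,0.025,-0.12,-0.09],[-1,-0.075,0.03,-0.16,-0.1],[-1,-0.075,0.035,-0.19,-0.1],[-1,-0.075,0.035,-0.205,-0.1],[-1,-0.075,0.035,-0.205,-0.1],[-1,-0.075,0.035,-0.205,-0.1]]'; python3 snap.py wrist w6
```

```text
time_s: 7.05
position: [0.4957, -0.213, 0.2563]
tool_rot: [[-0.001, -0.999, 0.032], [0.001, 0.032, 0.999], [-1.0, 0.001, 0.001]]
ft_force: [0.2, 0.3, -3.1]
grip_width: 0.0196
7.05 [ 0.4957 -0.213   0.2563] [[-0.0009, -0.9995, 0.0316], [0.0013, 0.0316, 0.9995], [-1.0, 0.0009, 0.0013]] 0.019582915936783084 [ 0.4161 -0.2096  0.4072]
```

View pics/w6.png

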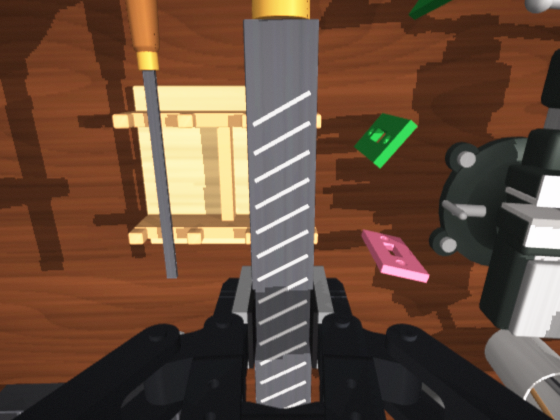

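```bash
python3 -c "
import cv2
s=cv2.imread('pics/w6.png');cv2.imwrite('pics/w6c.png',cv2.resize(s[75:265,105:335],None,fx=3.4,fy=3.4,interpolation=2))"
```

```text
(no output)
```

View pics/w6c.png

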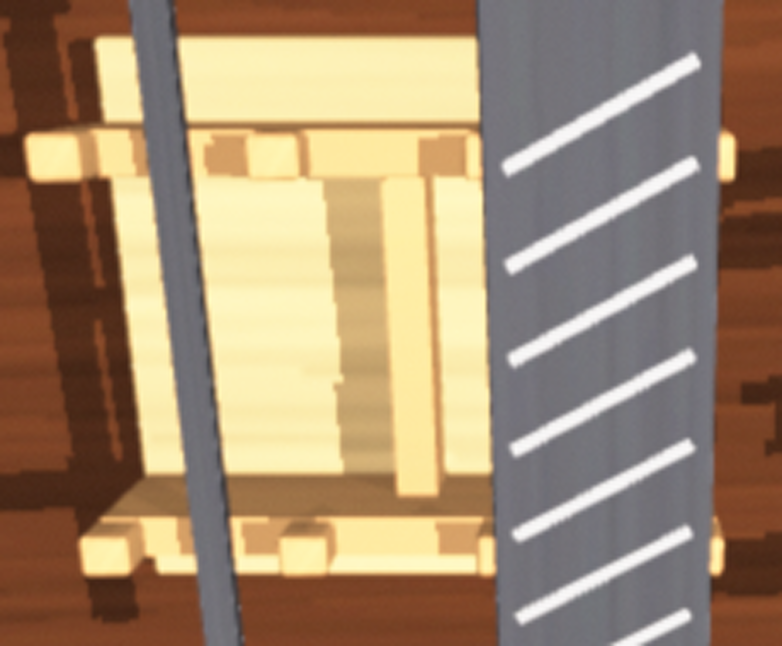

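Run:
```python
from h import *
import pickle
m=pickle.load(open('pics/w6.pkl','rb'))
c=lambda x,y:(105+x/3.4,75+y/3.4)
L=[((54,158),(-.055,-.084)),((273,157),(-.055,-.028)),((105,553),(.055,-.084)),((304,552),(.055,-.028)),((735,156),(-.055,.091)),((722,550),(.055,.091))]
W=np.array([onz(m,c(*p),.072)[:2] for p,_ in L]);B=np.array([b for _,b in L]); print(W)
H,_=cv2.estimateAffinePartial2D(B.astype(np.float32),W.astype(np.float32)); print(H,np.degrees(np.arctan2(H[1,0],H[0,0])),np.hypot(H[1,0],H[0,0]))
print(B@H[:,:2].T+H[:,2]-W)
print(H@[0,.056,1],H@[0,0,1])
F=np.array([onz(m,p,.285) for p in [(245,22),(318,20),(311,290)]]);print(F)
```

```text
[[ 0.4395 -0.3498]
 [ 0.4411 -0.2939]
 [ 0.548  -0.3535]
 [ 0.5497 -0.2975]
 [ 0.4448 -0.176 ]
 [ 0.5531 -0.1798]]
[[ 0.9899  0.0313  0.4963]
 [-0.0313  0.9899 -0.2682]] -1.808892977851818 0.9904338141834714
[[-0.0003  0.0002]
 [-0.0002 -0.0003]
 [ 0.      0.0005]
 [ 0.0002 -0.0001]
 [-0.0002 -0.0003]
 [ 0.0005  0.    ]]
[ 0.498  -0.2127] [ 0.4963 -0.2682]
[[ 0.3976 -0.2196  0.285 ]
 [ 0.3977 -0.1982  0.285 ]
 [ 0.487  -0.2012  0.285 ]]
```

```bash
python3 -m jog '[[-1,0.04,0.001,0,0],[-1,0.08,0.001,0,0],[-1,0.12,0.001,0,0],[-1,0.15,0.001,0,0],[-1,0.18,0.001,0,0],[-1,0.2,0.001,0,0],[-1,0.21,0.001,0,0],[-1,0.216,0.001,0,0],[-1,0.22,0.001,0,0],[-1,0.224,0.001,0,0],[-1,0.224,0.001,0,0],[-1,0.224,0.001,0,0]]'; python3 snap.py wrist w7
```

```text
time_s: 8.3
position: [0.4948, -0.2138, 0.0334]
tool_rot: [[0.001, -0.999, 0.032], [-0.001, 0.032, 0.999], [-1.0, -0.001, -0.0]]
ft_force: [-0.2, -0.0, -2.4]
grip_width: 0.0197
8.3 [ 0.4948 -0.2138  0.0334] [[0.0007, -0.9995, 0.0318], [-0.0005, 0.0318, 0.9995], [-1.0, -0.0007, -0.0005]] 0.01974687927724378 [ 0.415  -0.2102  0.1842]
```

View pics/w7.png

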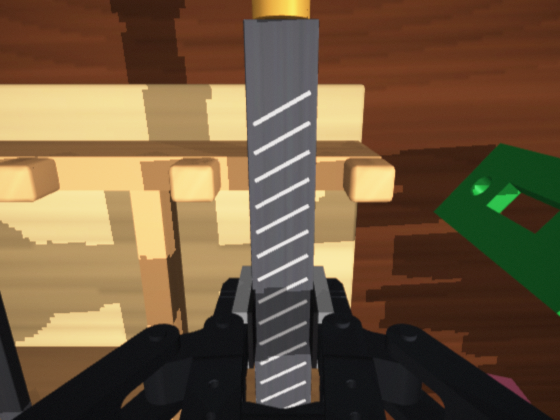

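The file is centred between the teeth (px 195 and 368) and still about 3 mm up. I'm lowering it the rest of the way.

```bash
python3 -m jog '[[-1,0.001,0,0,0],[-1,0.002,0,0,0],[-1,0.002,0,0,0]]';  python3 -m jog '[[-1,0.001,0,0,0],[-1,0.0015,0,0,0],[-1,0.0015,0,0,0]]'
```

```text
time_s: 8.65
position: [0.4946, -0.2137, 0.0309]
tool_rot: [[0.0, -0.999, 0.032], [-0.0, 0.032, 0.999], [-1.0, -0.0, -0.0]]
ft_force: [-0.8, -0.1, -2.6]
grip_width: 0.0195
time_s: 8.95
position: [0.4947, -0.2138, 0.0307]
tool_rot: [[0.001, -0.999, 0.032], [-0.001, 0.032, 0.999], [-1.0, -0.001, -0.001]]
ft_force: [-3.9, 1.4, 10.5]
grip_width: 0.0198
```

```bash
python3 -m jog '[[-1,-0.001,0,0,0],[-0.45,-0.001,0,0,0],[-0.3,-0.001,0,0,0],[-0.2,-0.001,0,0,0],[-0.2,-0.001,0,0,0],[-0.2,-0.02,0,0,0],[-0.2,-0.05,0,0,0],[-0.2,-0.09,0,0,0],[-0.2,-0.13,0,0,0],[-0.2,-0.17,0,0,0],[-0.2,-0.19,0,0,0],[-0.2,-0.19,0,0,0]]';  python3 snap.py wrist w8
```

```text
time_s: 10.15
position: [0.4955, -0.2143, 0.2224]
tool_rot: [[0.005, -0.999, 0.032], [-0.004, 0.032, 0.999], [-1.0, -0.005, -0.003]]
ft_force: [-0.5, 0.7, 0.8]
grip_width: 0.034
10.15 [ 0.4955 -0.2143  0.2224] [[0.0049, -0.9995, 0.0317], [-0.0036, 0.0317, 0.9995], [-1.0, -0.005, -0.0034]] 0.033959792498219454 [ 0.415  -0.2101  0.3728]
```

View pics/w8.png

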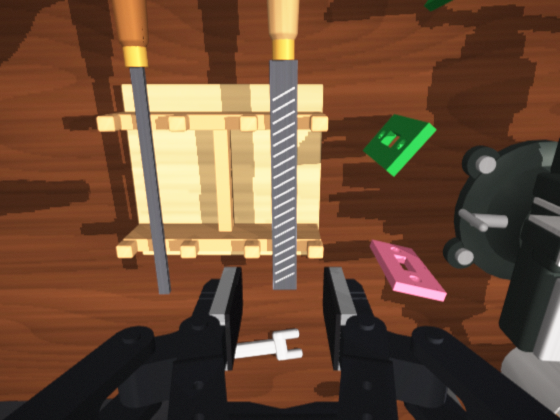

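Run:
```python
from h import *
T=env.camera_model('top');S=env.camera_model('side')
c=lambda x,y:(150+x/2.96,140+y/2.96)
d=lambda x,y:(180+x/4.2,80+y/4.2)
for n,a,b in [('coltop',(42,38),(208,70)),('lens',(120,188),(130,237)),('headtop far-left',(52,128),(130,108)),('head R',(92,92),(193,112))]:
    X=tri([T,S],[c(*a),d(*b)]);print(n,X,proj(T,X)-c(*a),proj(S,X)-d(*b))
```

```text
coltop [0.7092 0.3486 0.3902] [[-0.4671  0.6196]] [[ 0.6721 -0.0689]]
lens [0.5762 0.2881 0.3272] [[-0.229   0.3276]] [[ 0.3788 -0.0351]]
headtop far-left [0.6245 0.3372 0.393 ] [[-0.2123  0.2966]] [[ 0.3282 -0.0278]]
head R [0.6563 0.3021 0.3906] [[-0.6231  0.8437]] [[ 0.9447 -0.0962]]
```

```bash
python3 -m jog '[[1,-0.05,0,0,0],[1,-0.1,0,0,0],[1,-0.15,-0.02,0.02,-0.05],[1,-0.19,-0.03,0.05,-0.1],[1,-0.22,-0.04,0.09,-0.15],[1,-0.248,-0.05,0.13,-0.2],[1,-0.248,-0.06,0.18,-0.25],[1,-0.248,-0.07,0.23,-0.3],[1,-0.248,-0.078,0.28,-0.35],[1,-0.248,-0.078,0.33,-0.4],[1,-0.248,-0.078,0.38,-0.45],[1,-0.248,-0.078,0.41,-0.5],[1,-0.248,-0.078,0.41,-0.555],[1,-0.248,-0.078,0.41,-0.555]]';  python3 snap.py wrist w9;python3 -m jog '[[1,0,0,0.03,0],[1,0,0,0.08,0],[1,0,0,0.12,0],[1,0,0,0.12,0],[1,0,0,0.12,0]]';  python3 snap.py wrist w10
```

```text
time_s: 11.6
position: [0.5861, 0.1948, 0.4652]
tool_rot: [[-0.003, -0.865, -0.502], [-0.001, -0.502, 0.865], [-1.0, 0.003, 0.001]]
ft_force: [1.3, -1.1, 0.3]
grip_width: 0.0851
11.6 [0.5861 0.1948 0.4652] [[-0.0035, -0.8651, -0.5016], [-0.0006, -0.5016, 0.8651], [-1.0, 0.0033, 0.0013]] 0.08509950645897828 [0.5176 0.1559 0.6163]
time_s: 12.15
position: [0.5257, 0.2972, 0.4671]
tool_rot: [[-0.001, -0.867, -0.499], [-0.0, -0.499, 0.867], [-1.0, 0.001, -0.0]]
ft_force: [0.3, -0.4, 0.2]
grip_width: 0.0852
12.15 [0.5257 0.2972 0.4671] [[-0.0006, -0.8668, -0.4986], [-0.0004, -0.4986, 0.8668], [-1.0, 0.0007, -0.0001]] 0.0851654278192712 [0.4566 0.2586 0.618 ]
```

View pics/w9.png

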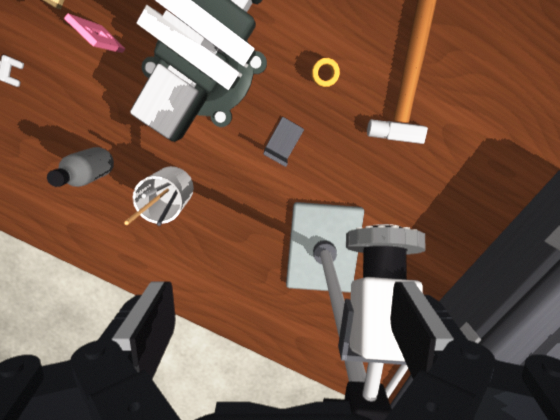

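View pics/w10.png

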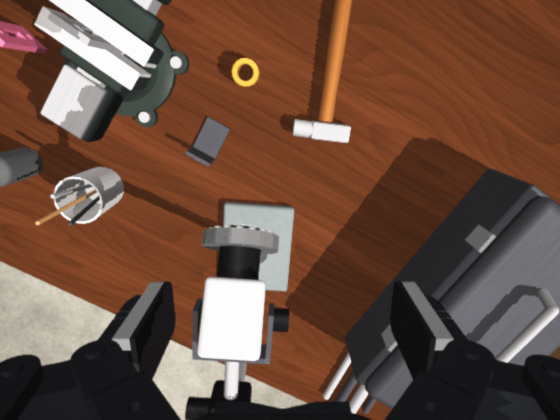

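```bash
python3 -c "
import cv2
s=cv2.imread('pics/w9.png');cv2.imwrite('pics/w9c.png',cv2.resize(s[215:415,320:470],None,fx=4,fy=3.0*4/3,interpolation=2)[:,:])
s=cv2.imread('pics/w10.png');cv2.imwrite('pics/w10c.png',cv2.resize(s[210:410,175:325],None,fx=4,fy=4,interpolation=2))
for n in ('w9c','w10c'):
  a=cv2.imread(f'pics/{n}.png');cv2.imwrite(f'pics/{n}.png',a[:600])"
```

```text
(no output)
```

View pics/w9c.png

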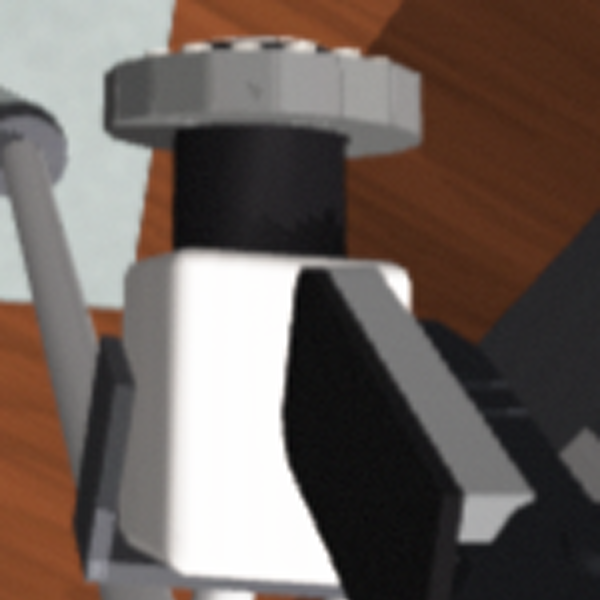

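View pics/w10c.png

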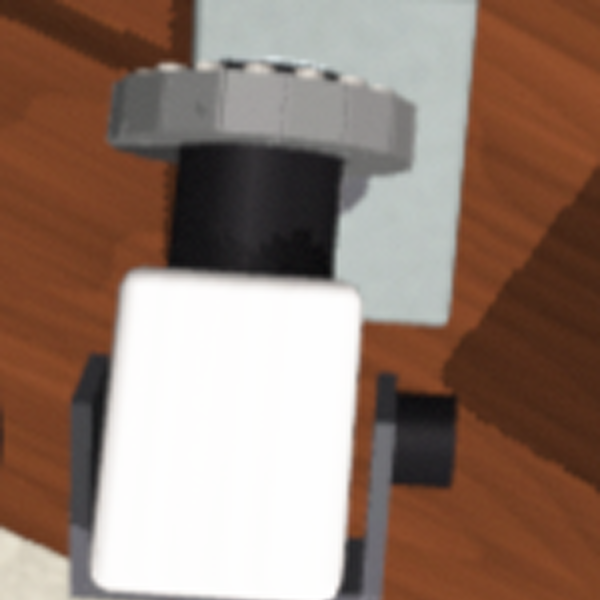

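```bash
cat > fit.py <<'E'
from h import *
import pickle
from scipy.optimize import least_squares
m9,m10=[pickle.load(open(f'pics/w{i}.pkl','rb')) for i in (9,10)]
T=env.camera_model('top');S=env.camera_model('side')
c9=lambda x,y:np.array((320+x/4,215+y/4)); c10=lambda x,y:np.array((175+x/4,210+y/4))
d=lambda x,y:np.array((180+x/4.2,80+y/4.2)); t=lambda x,y:np.array((150+x/2.96,140+y/2.96))
def frame(h,ti):
    x=np.array([np.cos(ti)*np.cos(h),np.cos(ti)*np.sin(h),np.sin(ti)]);z=np.array([-np.sin(ti)*np.cos(h),-np.sin(ti)*np.sin(h),np.cos(ti)])
    return np.c_[x,np.cross(z,x),z]
th=np.linspace(0,2*np.pi,121)
circ=np.c_[0*th,.031*np.cos(th),.031*np.sin(th)]
def res(p):
    L=p[:3];R=frame(p[3],p[4]);a=p[5]
    W=lambda q:np.atleast_2d(q)@R.T+L
    r=[]
    NL,NR,FL,FR=[(a,-.023,.023),(a,.023,.023),(a+.058,-.023,.023),(a+.058,.023,.023)]
    for m,q,o in [(m10,NL,c10(122,268)),(m10,NR,c10(363,286)),(m10,FL,c10(88,592)),(m10,FR,c10(341,604)),(m9,NL,c9(173,248)),(m9,NR,c9(411,264)),(m9,FL,c9(165,574))]:
        r.append((proj(m,W(q))[0]-o))
    for m,l,rr in [(m10,c10(108,0)[0],c10(416,0)[0]),(m9,c9(103,0)[0],c9(421,0)[0])]:
        C=proj(m,W(np.vstack([circ,circ+[.012,0,0]])))
        r.append(np.array([C[:,0].min()-l,C[:,0].max()-rr])*.7)
    for m,o in [(m10,c10(0,66)[1]),(m9,c9(0,48)[1])]:
        r.append(np.array([proj(m,W(circ))[:,1].min()-o])*.7)
    r.append((proj(S,W([0,0,0]))[0]-d(130,237))*.5)
    r.append((proj(T,W([0,0,0]))[0]-t(120,188))*.5)
    return np.hstack(r)
if __name__=='__main__':
    f=least_squares(res,[.576,.288,.327,.5,.45,.04],loss='soft_l1')
    print(f.x,np.degrees(f.x[3:5]),f.cost);print(res(f.x).round(2))
    J=f.jac;print('sd',np.sqrt(np.diag(np.linalg.inv(J.T@J))))
    R=frame(*f.x[3:5]);print('view',f.x[:3]-.12*R[:,0]);np.save('lens.npy',f.x)
E
python3 fit.py
python3 -c "
import cv2
s=cv2.imread('pics/side0.png');cv2.imwrite('pics/s0l.png',cv2.resize(s[95:165,190:250],None,fx=9,fy=8.5,interpolation=2)[:600])"
```

```text
[0.5738 0.2868 0.3246 0.4493 0.5057 0.0381] [25.7428 28.9751] 1.580761366445805
[-0.36 -0.03  0.2  -0.68  0.11 -0.12  0.11  0.58 -0.46  0.01  0.68  0.05
 -0.36  0.09  0.49 -0.07  0.31 -0.51  0.41 -0.15  0.06  0.58  0.2   0.62]
sd [0.0016 0.0011 0.0019 0.0087 0.037  0.0009]
view [0.4793 0.2412 0.2665]
```

View pics/s0l.png

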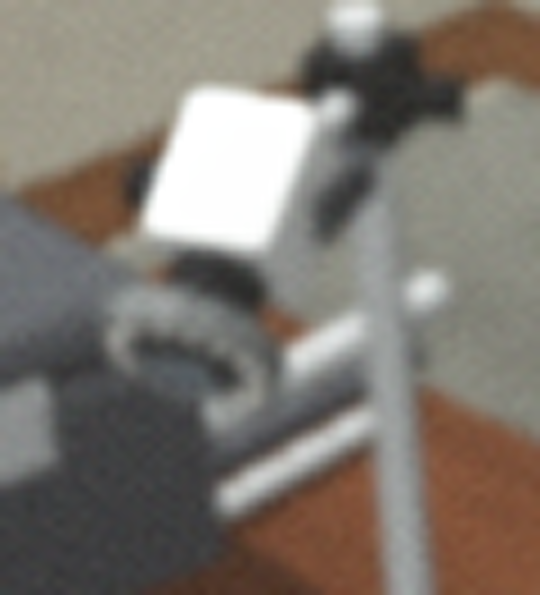

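```bash
python3 - <<'E'
s=open('fit.py').read()
s=s.replace("    for m,l,rr in","    e=lambda x,y:np.array((190+x/9,95+y/8.5))\n    for q,o in [(NL,e(270,254)),(NR,e(141,236)),(FL,e(320,105)),(FR,e(190,86))]: r.append((proj(S,W(q))[0]-o-p[6:8]))\n    r.append(p[6:8]*.7)\n    for m,l,rr in",1)
s=s.replace("d(130,237))*.5","e(190,358)-p[6:8])*.7").replace(".45,.04]",".45,.04,0,0]")
open('fit.py','w').write(s)
E
python3 fit.py
```

```text
[ 0.5748  0.2873  0.3237  0.4491  0.5282  0.038   0.3232 -0.2684] [25.7344 30.2624] 2.8292859587695407
[-0.19 -0.13  0.26 -0.78 -0.04 -0.05  0.14  0.68 -0.57 -0.09  0.46 -0.05
 -0.04  0.17 -0.4  -0.72 -0.06 -0.91  0.11  0.36  0.69  0.48  0.23 -0.19
  0.66 -0.09  0.15 -0.86  0.43 -0.12 -0.12  0.59  0.15  0.49]
sd [0.0016 0.001  0.0019 0.0088 0.0357 0.0009 0.4992 0.5865]
view [0.4814 0.2423 0.2632]
```

```bash
python3 -m jog '[[0.6,0,0.02,-0.03,0.05],[0.6,0,0.05,-0.07,0.1],[0.6,0,0.07,-0.11,0.2],[0.6,0.03,0.1,-0.15,0.3],[0.6,0.07,0.12,-0.19,0.4],[0.6,0.11,0.138,-0.22,0.5],[0.6,0.15,0.138,-0.22,0.6],[0.6,0.19,0.138,-0.22,0.625],[0.6,0.207,0.138,-0.22,0.625],[0.6,0.207,0.138,-0.22,0.625],[0.6,0.207,0.138,-0.22,0.625]]';  python3 snap.py wrist w11
```

```text
time_s: 13.3
position: [0.5165, 0.037, 0.2612]
tool_rot: [[0.001, -0.995, 0.103], [-0.0, 0.103, 0.995], [-1.0, -0.001, -0.0]]
ft_force: [-1.2, -0.6, 1.3]
grip_width: 0.0683
13.3 [0.5165 0.037  0.2612] [[0.001, -0.9946, 0.1035], [-0.0002, 0.1035, 0.9946], [-1.0, -0.001, -0.0001]] 0.0683412467054402 [0.437  0.0463 0.412 ]
```

View pics/w11.png

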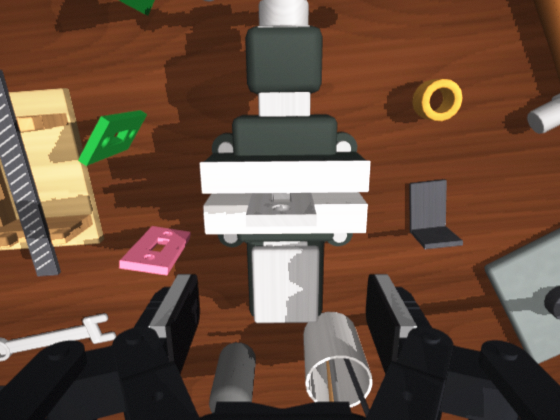

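```bash
python3 -m jog '[[0.6,0.04,0,0,0],[0.6,0.08,0,0,0],[0.6,0.105,0,0,0],[0.6,0.116,0,0,0],[0.6,0.122,0,0,0],[0.6,0.126,0,0,0],[0.6,0.126,0,0,0],[0.6,0.126,0,0,0]]';  python3 snap.py wrist w12
```

```text
time_s: 14.15
position: [0.5165, 0.038, 0.1354]
tool_rot: [[0.002, -0.995, 0.102], [-0.0, 0.102, 0.995], [-1.0, -0.002, -0.0]]
ft_force: [-0.2, -0.4, -0.5]
grip_width: 0.0684
14.15 [0.5165 0.038  0.1354] [[0.0018, -0.9948, 0.1016], [-0.0003, 0.1016, 0.9948], [-1.0, -0.0019, -0.0001]] 0.0684366092278933 [0.4369 0.0472 0.2861]
```

View pics/w12.png

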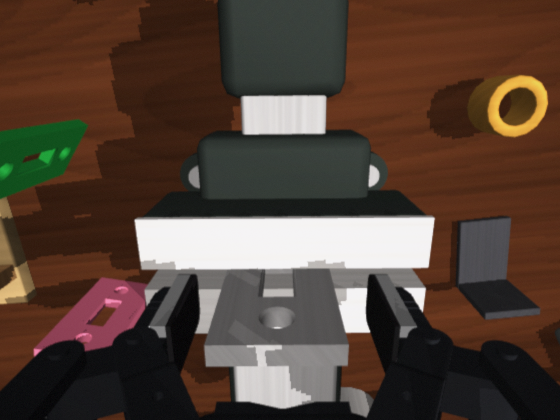

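```bash
python3 -m jog '[[-1,0,0,0,0],[-1,0,0,0,0],[-1,0,0,0,0],[-1,0,0,0,0],[-1,0,0,0,0]]' 60;  python3 snap.py wrist w13
```

```text
time_s: 14.7
position: [0.5163, 0.038, 0.1349]
tool_rot: [[0.001, -0.995, 0.102], [-0.0, 0.102, 0.995], [-1.0, -0.001, 0.0]]
ft_force: [-1.2, 0.2, 4.8]
grip_width: 0.0443
14.7 [0.5163 0.038  0.1349] [[0.0011, -0.9948, 0.1017], [-0.0001, 0.1017, 0.9948], [-1.0, -0.0011, 0.0]] 0.04426059934045628 [0.4368 0.0472 0.2857]
```

View pics/w13.png

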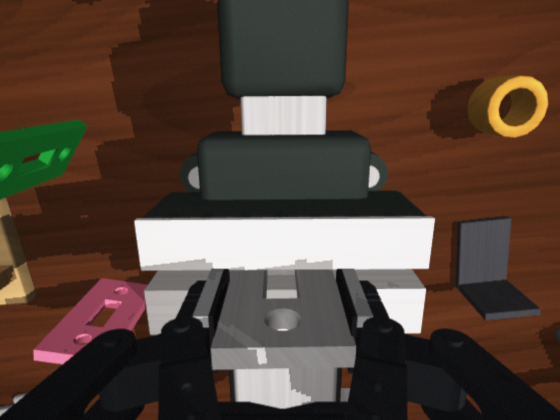

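```bash
python3 -m jog '[[-1,-0.005,0,0,0],[-1,-0.015,0,0,0],[-1,-0.03,0,0,0],[-1,-0.045,0,0,0],[-1,-0.054,0,0,0],[-1,-0.054,0,0,0],[-1,-0.054,-0.01,0,0],[-1,-0.054,-0.025,0,0],[-1,-0.054,-0.04,0,0],[-1,-0.054,-0.04,0,0],[-1,-0.054,-0.04,0,0]]'; python3 snap.py wrist w14; python3 snap.py side s14;python3 -c "
import cv2
s=cv2.imread('pics/s14.png');cv2.imwrite('pics/s14c.png',cv2.resize(s[160:280,210:350],None,fx=4.5,fy=4.5,interpolation=2))"
```

```text
time_s: 15.85
position: [0.5556, 0.034, 0.1874]
tool_rot: [[-0.002, -0.995, 0.102], [0.0, 0.102, 0.995], [-1.0, 0.002, 0.0]]
ft_force: [-0.7, 0.4, -1.8]
grip_width: 0.0439
15.85 [0.5556 0.034  0.1874] [[-0.002, -0.9948, 0.1017], [0.0003, 0.1017, 0.9948], [-1.0, 0.002, 0.0001]] 0.04386553579928024 [0.4765 0.0431 0.3385]
15.9 [0.5554 0.0341 0.1878] [[-0.0016, -0.9948, 0.1016], [0.0003, 0.1016, 0.9948], [-1.0, 0.0016, 0.0001]] 0.043982398988214454 [-0.0308 -0.5841  0.9332]
```

View pics/s14c.png

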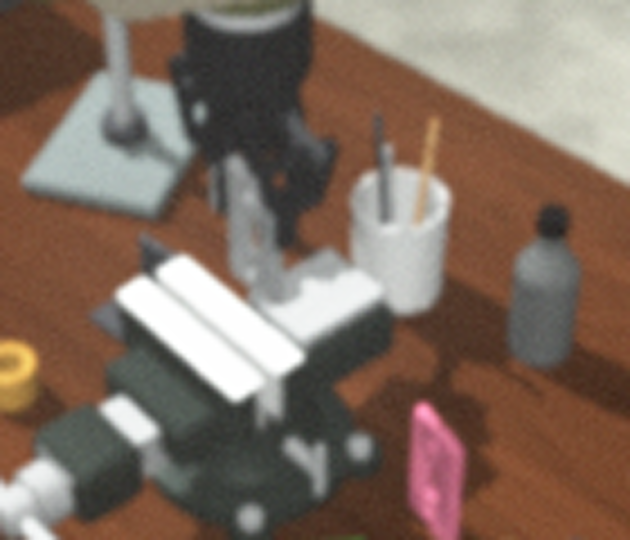

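View pics/w14.png

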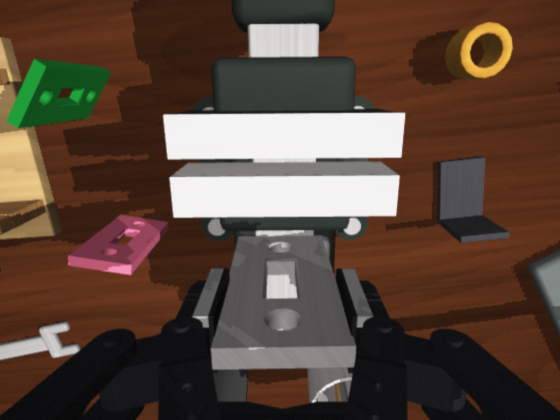

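```bash
python3 -m jog '[[-1,0.01,0,0,0],[-1,0.02,0,0,0],[-1,0.025,0,0,0],[-1,0.025,0,0,0]]' 25; python3 -m jog '[[-1,0,0.004,0,0],[-1,0,0.008,0,0],[-1,0,0.012,0,0],[-1,0,0.015,0,0],[-1,0,0.018,0,0]]'; python3 snap.py wrist w15
```

```text
time_s: 16.35
position: [0.5552, 0.0341, 0.1623]
tool_rot: [[-0.002, -0.995, 0.102], [0.0, 0.102, 0.995], [-1.0, 0.002, 0.0]]
ft_force: [-0.9, 0.1, -2.0]
grip_width: 0.0442
time_s: 16.85
position: [0.5402, 0.035, 0.1645]
tool_rot: [[0.008, -0.995, 0.102], [-0.002, 0.102, 0.995], [-1.0, -0.008, -0.001]]
ft_force: [8.9, -1.4, -4.0]
grip_width: 0.0438
16.85 [0.5402 0.035  0.1645] [[0.0077, -0.9948, 0.102], [-0.0018, 0.1019, 0.9948], [-1.0, -0.0079, -0.001]] 0.043846045744055435 [0.4597 0.0445 0.3147]
```

View pics/w15.png

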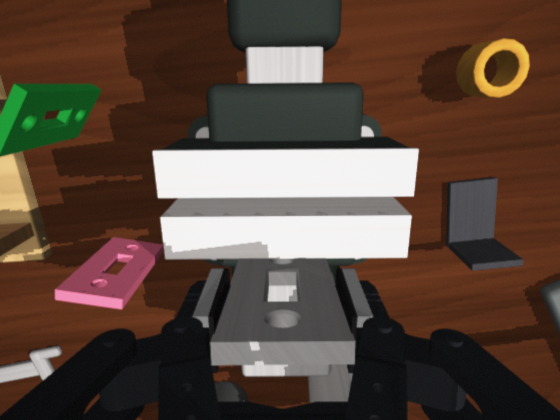

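```bash
python3 -m jog '[[-1,0,0.003,0,0],[-1,0,0.006,0,0],[-1,0,0.009,0,0],[-1,0,0.012,0,0],[-1,0,0.015,0,0],[-1,0,0.018,0,0],[-1,0,0.018,0,0]]' 22; python3 snap.py wrist w16;python3 snap.py side s16;python3 -c "
import cv2
s=cv2.imread('pics/s16.png');cv2.imwrite('pics/s16c.png',cv2.resize(s[180:260,220:320],None,fx=6,fy=6,interpolation=2))"
```

```text
time_s: 17.6
position: [0.5225, 0.0371, 0.1649]
tool_rot: [[0.009, -0.995, 0.102], [-0.001, 0.102, 0.995], [-1.0, -0.009, -0.0]]
ft_force: [8.9, -1.6, -2.4]
grip_width: 0.0442
17.6 [0.5225 0.0371 0.1649] [[0.0086, -0.9948, 0.1019], [-0.0014, 0.1018, 0.9948], [-1.0, -0.0086, -0.0005]] 0.04419043280029743 [0.4418 0.0465 0.3151]
17.65 [0.5225 0.0371 0.1649] [[0.0083, -0.9948, 0.1019], [-0.0013, 0.1019, 0.9948], [-1.0, -0.0084, -0.0005]] 0.04424730523248261 [-0.0308 -0.5841  0.9332]
```

View pics/w16.png

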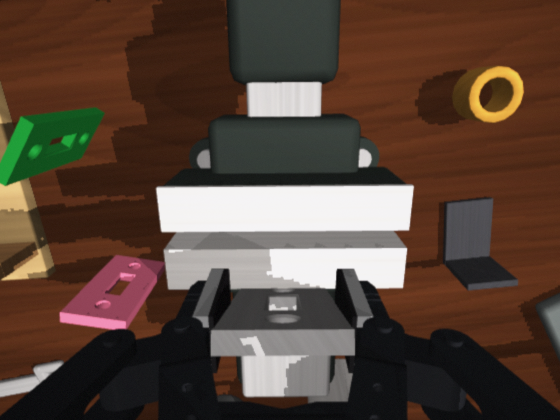

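View pics/s16c.png

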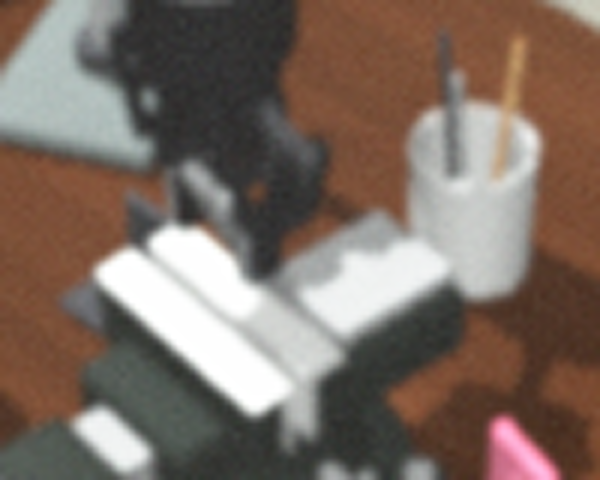

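```bash
python3 -m jog '[[-1,0,0,0,0],[-1,-0.02,-0.004,0,0],[-1,-0.05,-0.004,0,0],[-1,-0.09,-0.004,0,0],[-1,-0.12,-0.004,0,0],[-1,-0.12,-0.004,0,0],[-1,-0.12,-0.004,0,0]]' 80; python3 snap.py wrist w17;python3 snap.py side s17; python3 snap.py top t17; python3 -c "
import cv2
s=cv2.imread('pics/w17.png');cv2.imwrite('pics/w17c.png',cv2.resize(s[220:420,180:390],None,fx=3,fy=3,interpolation=2))
s=cv2.imread('pics/s17.png');cv2.imwrite('pics/s17c.png',cv2.resize(s[140:240,220:340],None,fx=6,fy=6,interpolation=2))"
```

```text
time_s: 18.4
position: [0.5236, 0.0373, 0.2834]
tool_rot: [[0.0, -0.995, 0.102], [-0.0, 0.102, 0.995], [-1.0, -0.0, -0.0]]
ft_force: [0.3, 0.3, -2.0]
grip_width: 0.0438
18.4 [0.5236 0.0373 0.2834] [[0.0004, -0.9948, 0.1016], [-0.0001, 0.1016, 0.9948], [-1.0, -0.0004, -0.0]] 0.04384032243219009 [0.4442 0.0465 0.4342]
18.45 [0.5233 0.0373 0.2824] [[-0.0017, -0.9948, 0.1016], [0.0003, 0.1016, 0.9948], [-1.0, 0.0018, 0.0001]] 0.04380472218623142 [-0.0308 -0.5841  0.9332]
18.5 [0.5233 0.0373 0.2821] [[-0.0027, -0.9948, 0.1016], [0.0004, 0.1016, 0.9948], [-1.0, 0.0027, 0.0001]] 0.043519573196163924 [0.3944 0.0086 1.6764]
```

View pics/w17c.png

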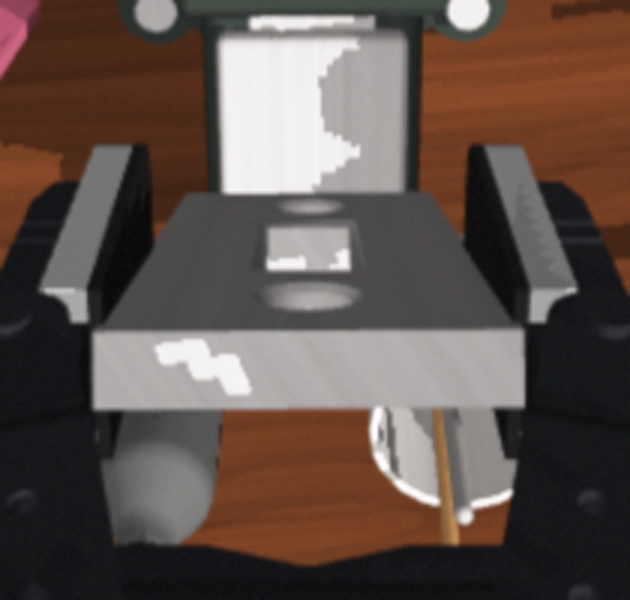

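View pics/s17c.png

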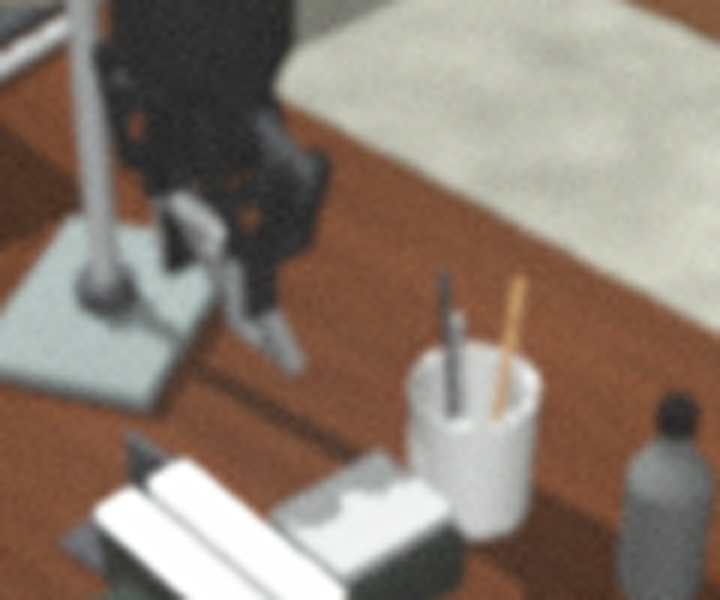

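```bash
cat > pnp.py <<'E'
from h import *
import pickle
def plate(name,px,obj,s=3,off=(180,220)):
    m=pickle.load(open(f'pics/{name}.pkl','rb'))
    K,Rc,t=P(m)
    img=np.array([(off[0]+x/s,off[1]+y/s) for x,y in px],float); obj=np.array(obj,float)
    ok,rv,tv=cv2.solvePnP(obj,img,K,None,flags=cv2.SOLVEPNP_SQPNP)
    ok,rv,tv=cv2.solvePnP(obj,img,K,None,rv,tv,True,flags=cv2.SOLVEPNP_ITERATIVE)
    pr,_=cv2.projectPoints(obj,rv,tv,K,None); print('reproj',(pr[:,0]-img).round(1).tolist())
    Rw=Rc.T@cv2.Rodrigues(rv)[0]; c=Rc.T@(tv[:,0]-t); return Rw,c
a,b,h=.0225,.004,.046
OBJ=[(-b,-a,h),(-b,a,h),(-b,-a,-h),(-b,a,-h),(b,-a,h),(b,a,h)]
def report(Rw,c):
    print('center',c,'normal heading',np.degrees(np.arctan2(Rw[1,0],Rw[0,0])),'tilt',np.degrees(np.arcsin(Rw[2,0])),'roll',np.degrees(np.arcsin(Rw[2,1])))
if __name__=='__main__':
    Rw,c=plate('w17',[(95,332),(522,329),(188,194),(433,192),(95,409),(523,408)],OBJ); report(Rw,c)
    p=np.array([.5236,.0373,.2834]);Rt=np.array([[.0004,-.9948,.1016],[-.0001,.1016,.9948],[-1,-.0004,0]])
    print('in tool',Rt.T@(c-p))
E
python3 pnp.py
```

```text
reproj [[-0.1, 0.0], [0.1, 0.3], [0.6, -0.1], [-0.6, 0.1], [-0.1, 0.0], [0.1, -0.3]]
center [0.5364 0.0375 0.2913] normal heading -5.54771722666198 tilt 20.337228633864072 roll 0.23154796208216594
in tool [-0.0079 -0.0127  0.0015]
```

```bash
cat > chk.py <<'E'
from pnp import *
from scipy.optimize import least_squares
S=env.camera_model('side');T=env.camera_model('top')
import fit
def corners(c,h,t):
    R=fit.frame(h,t); B=[(x,y,z) for x in(-b,b) for y in(-a,a) for z in(-.046,.046)]
    return np.array(B)@R.T+c
E
python3 - <<'E'
from chk import *
im=cv2.imread('pics/s17.png')
tiles=[]
for tilt,c in [(20,(.5364,.0375,.2913)),(26,(.5364,.0375,.2863)),(30,(.5374,.0375,.2863))]:
    big=cv2.resize(im[150:220,235:285],None,fx=8,fy=8,interpolation=2)
    for X in [corners(np.array(c),np.radians(-5.7),np.radians(tilt))]:
        p=(proj(S,X)+.5-[235,150])*8-.5
        for i in range(8):
            for j in range(i):
                if bin(i^j).count('1')==1: cv2.line(big,tuple(p[i].round().astype(int).tolist()),tuple(p[j].round().astype(int).tolist()),(0,255,255) if tilt==20 else (0,255,0),1)
    tiles.append(big[:, :266] if 0 else cv2.resize(big,(266,373)))
cv2.imwrite('pics/ov17.png',np.hstack(tiles))
E
```

```text
(no output)
```

View pics/ov17.png

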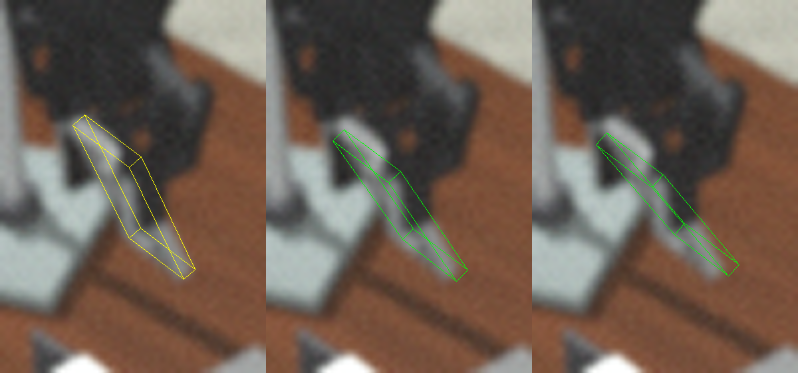

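```bash
python3 -m jog '[[-1,0.02,-0.01,0,0],[-1,0.06,-0.01,0,0],[-1,0.09,-0.01,0,0],[-1,0.11,-0.01,0,0],[-1,0.119,-0.01,0,0],[-1,0.122,-0.01,0,0],[-1,0.122,-0.01,0,0]]' 22; python3 -m jog '[[-1,0,0.004,0,0],[-1,0,0.008,0,0],[-1,0,0.012,0,0],[-1,0,0.015,0,0],[-1,0,0.018,0,0],[-1,0,0.021,0,0],[-1,0,0.023,0,0],[-1,0,0.023,0,0],[-1,0,0.023,0,0]]';python3 snap.py wrist w18
```

```text
time_s: 19.25
position: [0.5341, 0.0362, 0.1617]
tool_rot: [[0.0, -0.995, 0.102], [-0.0, 0.102, 0.995], [-1.0, -0.0, -0.0]]
ft_force: [0.1, -0.2, -1.3]
grip_width: 0.0437
time_s: 20.15
position: [0.5157, 0.0377, 0.1638]
tool_rot: [[0.014, -0.995, 0.102], [-0.002, 0.102, 0.995], [-1.0, -0.014, -0.0]]
ft_force: [14.9, -1.0, -2.0]
grip_width: 0.0437
20.15 [0.5157 0.0377 0.1638] [[0.0143, -0.9947, 0.1021], [-0.0018, 0.1021, 0.9948], [-0.9999, -0.0144, -0.0003]] 0.04372437180765124 [0.4342 0.0472 0.3135]
```

View pics/w18.png

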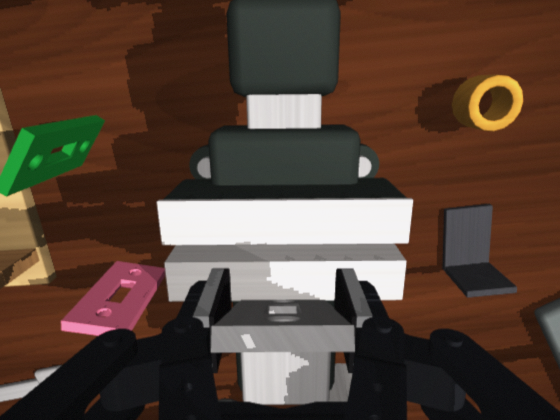

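```bash
python3 -m jog '[[-1,0,0.002,0,0],[-1,0,0.004,0,0],[-1,0,0.005,0,0],[-1,0,0.005,0,0]]' 20;python3 -m jog '[[-1,0,0,0,0],[-1,-0.02,-0.004,0,0],[-1,-0.05,-0.004,0,0],[-1,-0.09,-0.004,0,0],[-1,-0.12,-0.004,0,0],[-1,-0.12,-0.004,0,0],[-1,-0.12,-0.004,0,0]]' 80; python3 snap.py wrist w19;python3 snap.py side s19;  python3 -c "
import cv2
s=cv2.imread('pics/w19.png');cv2.imwrite('pics/w19c.png',cv2.resize(s[220:420,180:390],None,fx=3,fy=3,interpolation=2))"
```

```text
time_s: 20.6
position: [0.5104, 0.0383, 0.1637]
tool_rot: [[0.013, -0.995, 0.102], [-0.002, 0.102, 0.995], [-1.0, -0.014, -0.0]]
ft_force: [14.3, -0.2, -0.9]
grip_width: 0.0439
time_s: 21.3
position: [0.5096, 0.0387, 0.2814]
tool_rot: [[0.0, -0.995, 0.102], [-0.0, 0.102, 0.995], [-1.0, -0.0, -0.0]]
ft_force: [-0.2, 0.6, -2.8]
grip_width: 0.0435
21.3 [0.5096 0.0387 0.2814] [[0.0004, -0.9948, 0.1016], [-0.0001, 0.1016, 0.9948], [-1.0, -0.0004, -0.0]] 0.04350246682116257 [0.4302 0.0479 0.4323]
21.35 [0.5094 0.0388 0.2805] [[-0.0016, -0.9948, 0.1017], [0.0003, 0.1017, 0.9948], [-1.0, 0.0016, 0.0001]] 0.044116073743085966 [-0.0308 -0.5841  0.9332]
```

View pics/w19c.png

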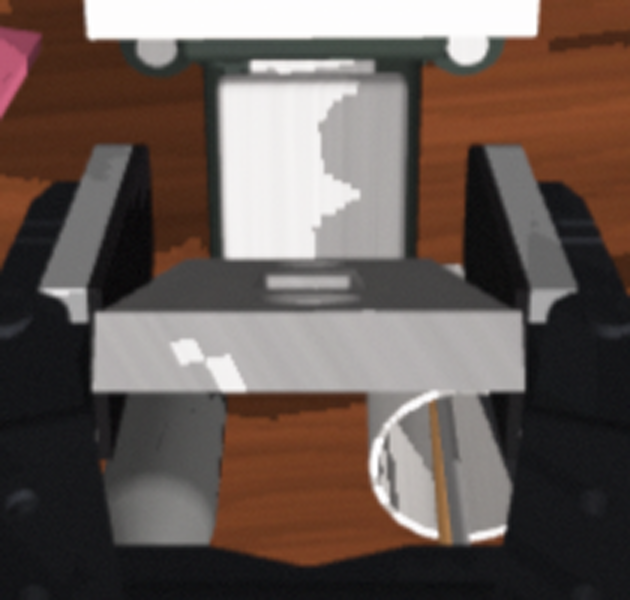

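Run:
```python
from chk import *
Rw,c=plate('w19',[(94,312),(523,310),(186,260),(433,258),(95,391),(523,390)],OBJ); report(Rw,c)
Rt=np.array([[.0004,-.9948,.1016],[-.0001,.1016,.9948],[-1,-.0004,0]])
print('tool',Rt.T@(c-[.5096,.0387,.2814]))
# constrained fit heading fixed
m=pickle.load(open('pics/w19.pkl','rb'))
px=np.array([(180+x/3,220+y/3) for x,y in [(94,312),(523,310),(186,260),(433,258),(95,391),(523,390)]])
f=least_squares(lambda p:(proj(m,np.array(OBJ)@fit.frame(np.radians(-5.83),p[3]).T+p[:3])-px).ravel(),[*c,.5]);print(f.x,np.degrees(f.x[3]),f.fun.round(1)); print('tool',Rt.T@(f.x[:3]-[.5096,.0387,.2814]))
J=f.jac;print(np.sqrt(np.diag(np.linalg.inv(J.T@J)))*.5)
im=cv2.imread('pics/s19.png')
tiles=[]
for tilt,c2 in [(0,c),(28,f.x[:3]),(32,f.x[:3])]:
    big=cv2.resize(im[150:220,225:275],None,fx=8,fy=8,interpolation=2)
    t=np.arcsin(Rw[2,0]) if tilt==0 else np.radians(tilt)
    p=(proj(S,corners(np.array(c2),np.radians(-5.7),t))+.5-[225,150])*8-.5
    if tilt!=28:
     for i in range(8):
        for j in range(i):
            if bin(i^j).count('1')==1: cv2.line(big,tuple(p[i].round().astype(int).tolist()),tuple(p[j].round().astype(int).tolist()),(0,255,255),1)
    tiles.append(cv2.resize(big,(266,373)))
cv2.imwrite('pics/ov19.png',np.hstack(tiles))
```

```text
reproj [[0.5, -0.1], [-0.4, -0.0], [0.7, -0.2], [-0.7, 0.2], [-0.7, 0.2], [0.6, -0.1]]
center [0.5268 0.0383 0.2919] normal heading -5.67981355169228 tilt 29.12247655998258 roll 0.10925123830226717
tool [-0.0105 -0.0172  0.0014]
[0.5268 0.0382 0.2919 0.5083] 29.12211768888141 [ 0.6 -0.2 -0.3  0.1  0.3 -0.2 -1.2  0.2 -0.6  0.   0.7  0. ]
tool [-0.0105 -0.0172  0.0013]
[0.0003 0.0001 0.0003 0.0023]
```

View pics/ov19.png

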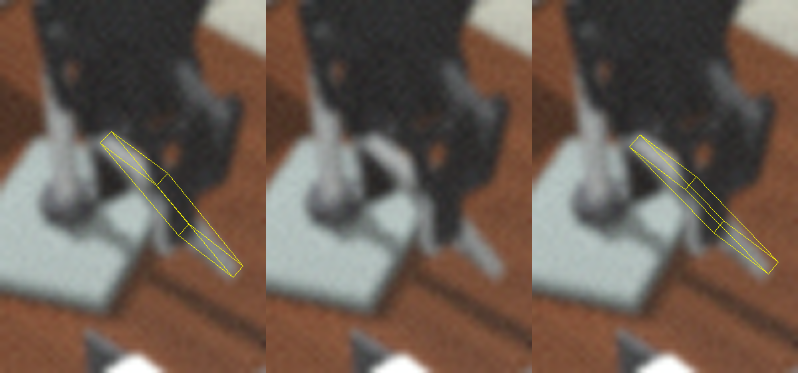

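```bash
python3 -m jog '[[-1,0,0.02,0.01,-0.03],[-1,0,0.045,0.03,-0.09],[-1,0.005,0.063,0.06,-0.17],[-1,0.01,0.063,0.09,-0.26],[-1,0.015,0.063,0.12,-0.35],[-1,0.02,0.063,0.145,-0.43],[-1,0.024,0.063,0.165,-0.49],[-1,0.027,0.063,0.18,-0.53],[-1,0.027,0.063,0.189,-0.55],[-1,0.027,0.063,0.189,-0.55],[-1,0.027,0.063,0.189,-0.55],[-1,0.027,0.063,0.189,-0.55]]'; python3 snap.py wrist w20;python3 snap.py side s20; python3 snap.py top t20; python3 -c "
import cv2
s=cv2.imread('pics/w20.png');cv2.imwrite('pics/w20c.png',cv2.resize(s[220:420,180:390],None,fx=3,fy=3,interpolation=2))
s=cv2.imread('pics/s20.png');cv2.imwrite('pics/s20c.png',cv2.resize(s[80:200,150:290],None,fx=5,fy=5,interpolation=2))
s=cv2.imread('pics/t20.png');cv2.imwrite('pics/t20c.png',cv2.resize(s[130:270,140:300],None,fx=4.2,fy=4.2,interpolation=2))
"
```

```text
time_s: 22.6
position: [0.4667, 0.2324, 0.2546]
tool_rot: [[0.0, -0.902, -0.432], [-0.0, -0.432, 0.902], [-1.0, -0.0, -0.0]]
ft_force: [-0.7, -0.4, -1.8]
grip_width: 0.0439
22.6 [0.4667 0.2324 0.2546] [[0.0003, -0.9019, -0.432], [-0.0001, -0.432, 0.9019], [-1.0, -0.0002, -0.0002]] 0.04385014398272087 [0.3947 0.199  0.4055]
22.65 [0.4667 0.2324 0.2546] [[0.0003, -0.9018, -0.4321], [-0.0001, -0.4321, 0.9018], [-1.0, -0.0003, -0.0002]] 0.04381838031997257 [-0.0308 -0.5841  0.9332]
22.7 [0.4667 0.2325 0.2546] [[0.0003, -0.9018, -0.4322], [-0.0, -0.4322, 0.9018], [-1.0, -0.0003, -0.0002]] 0.043612031628310566 [0.3944 0.0086 1.6764]
```

View pics/w20.png

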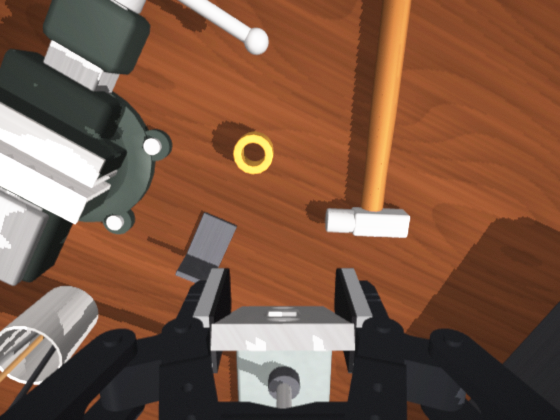

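View pics/s20c.png

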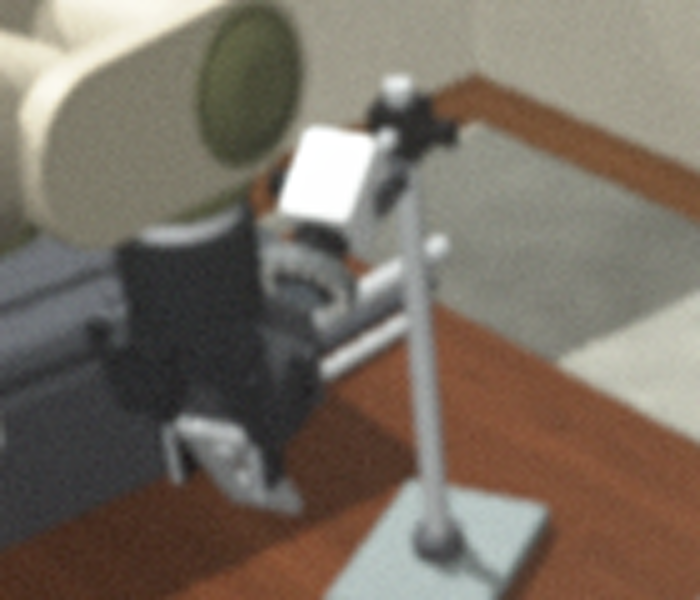

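View pics/t20c.png

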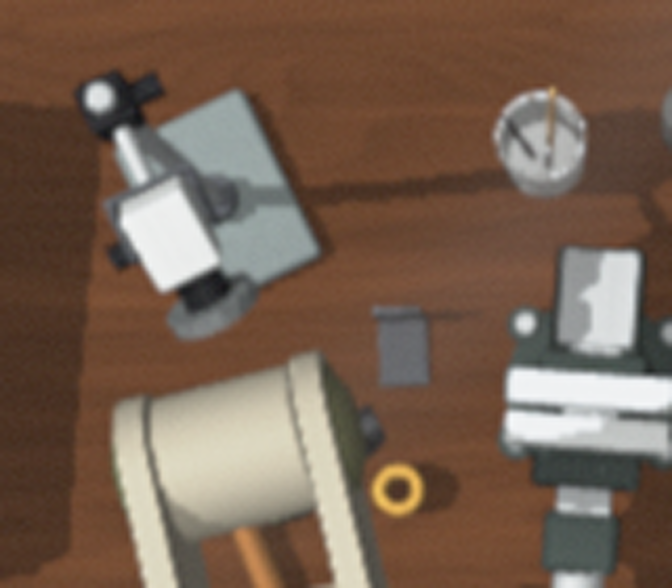

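View pics/w20c.png

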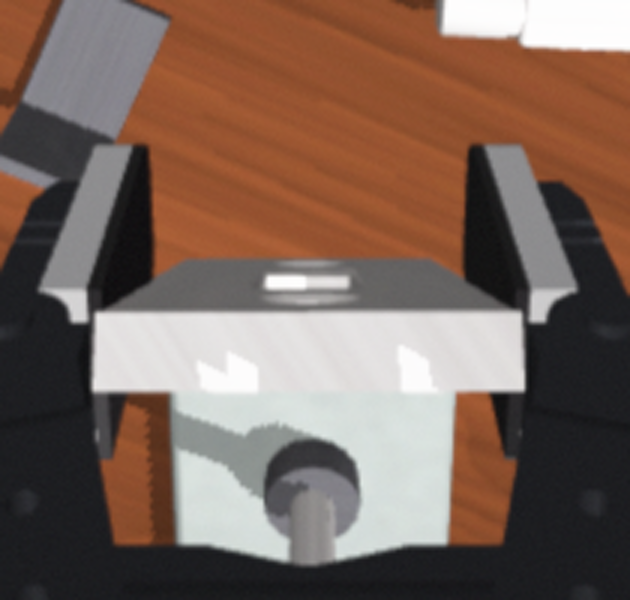

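```bash
python3 -c "
import cv2
s=cv2.imread('pics/t20.png');cv2.imwrite('pics/t20d.png',cv2.resize(s[150:310,220:420],None,fx=3.7,fy=3.7,interpolation=2))
from h import *
s=env.observe();print(s['time_s'],s['position'],abs(s['qvel']).max())"
```

```text
22.75 [0.4667 0.2326 0.2546] 0.12777635380698674
```

View pics/t20d.png

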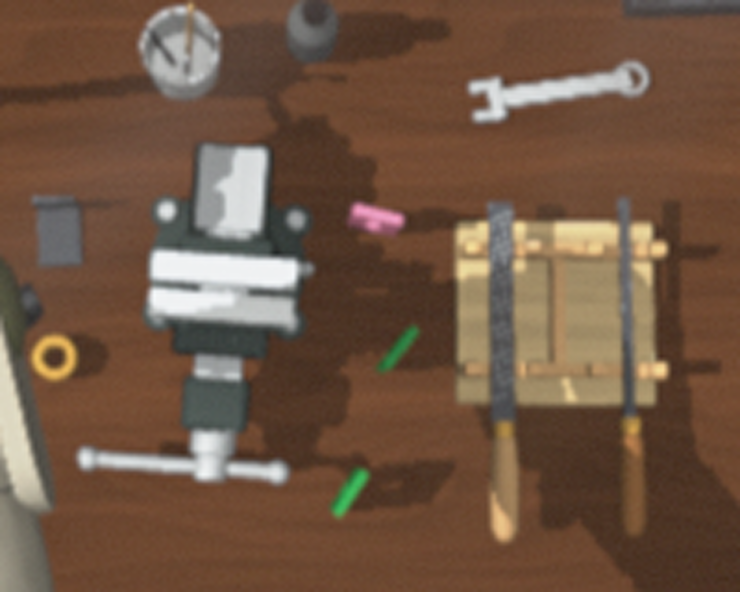

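```bash
python3 -m jog '[[-1,0,0,0,0],[-1,0,0,0,0],[-1,0,0,0,0]]'; python3 -c "
from rig import env
print(env.close_job())"
```

```text
time_s: 23.05
position: [0.4666, 0.233, 0.2545]
tool_rot: [[0.0, -0.901, -0.433], [0.0, -0.433, 0.901], [-1.0, -0.0, -0.0]]
ft_force: [0.3, -0.6, -2.6]
grip_width: 0.0439
the job is handed in; nothing more can be done
None
```

I handed the job in at 23 s. The file lies flat across both cross-pieces of the rest, in the free place on the vice side, and has been let go. The plate is being held still in front of the inspection camera.

- **File:** My first grasp closed above the blade. The fingertips sit about 8 mm behind the reported TCP, not 14 mm ahead of it. I went 24 mm lower and the second grasp held. The last top picture shows the file between its teeth and the other things on the bench where they were.
- **Plate tilt:** The moves cannot tilt the tool, so I gripped the plate by its edges and lifted it out. I then turned it in the grip by pressing it against the far edge of the fixed jaw, with the wrist force reaching about 15 N.
- **Plate against lens:** The last measurement put the plate's tilt at 29.1°. My two fits of the camera's tilt gave 29.0° and 30.3°, each good to about 2°. I set the plate's heading to the camera's, at 25.7°.
- **Plate position:** Its middle is within about 2–3 mm of both estimates of the view spot, with nothing near the ring light. The camera does not look disturbed in the pictures.

The fits put the lens position at about 2 mm uncertainty. I could not see the inspection camera's own picture to confirm the framing.

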